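Put the insides of a small computer back together

TASK

Put the small computer back together in its open base: set the finned heatsink on the processor, between the two black bars and with its fins running parallel to them, the little fan squarely on top of the heatsink, and the black power brick lengthwise (front to back) in the bay to the left of the heatsink. Then stand the metal drive bridge over them, its feet on the floor of the base inside the white stops, and lay the flat drive lengthwise on the bridge between its two tabs. Everything must sit flat and centred; leave the open tin of screws where it stands.

Things in the scene. Friction and masses are not known exactly. Their poses are not given: they have to be found in the camera images.
- chassis: Open base of a small computer, fixed: dark steel pan 112 mm (x) by 176 mm (y), walls 10 mm high, floor top z = 3. Origin: centre of underside; +x is its back (ports there, 25 mm high, x > 41), +y its left. Green board, top z = 10, from y = -66 to 6. Bridge stands centred on x = 0, y = 0, its feet on the floor at both ends between white stops 9 mm high (x = +-37, y = +-79) and end walls (y = +-85).
- processor: Processor on the board, a 30 mm square steel lid, fixed to the base at x = 0, y = -36 mm; axes as the base's. Origin: centre of the lid's top, 13 mm above the bench. In front of it and behind it a black bar 52 mm long parallel to y, inner faces at x = -29 and +29 mm, tops 6 mm above the lid.
- bay: Power bay: bright pad with black patches in the left part of the base, at x = 0, y = +36 mm, fixed to it; axes as the base's. Origin: centre of its floor, 3 mm above the bench. Low white ribs, tops 6 mm above its floor, stand at both ends (x = +-45 mm inside) and at the left (y = 28 mm); the board's edge bounds it at the right (y = -30 mm).
- heatsink: Bright aluminium heatsink, 40 mm (x) by 45 mm (y) by 24 mm high, 0.19 kg. Its thin fins run along its x (40 mm). Origin: centre of the underside, z up. Grip it across the 40 mm, at the fin ends. In place, its underside is on the lid and its x lies along the base's y, either way round.
- fan: Black 40 mm square fan with grey blades and a pale round label, 40 x 40 x 20 mm, 0.04 kg, lying flat. Origin: centre of the underside, z up, x and y square to its sides. In place, it rests on the fin tops, 24 mm above the heatsink's underside, its sides square with the base (any quarter turn).
- adapter: Black power brick, 44 mm (x) by 75 mm (y) by 30 mm high, 0.16 kg. Origin: centre of the underside, z up. Grip it across the 44 mm. In place, its y (long side) lies along the base's x, either way round.
- bridge: Drive bridge of bright sheet metal, open at front and back: plate 60 mm (x) by 158 mm (y) on two end legs, plate top 64 mm above the feet, long edges folded 9 mm down; tabs 6 mm high on the plate at y = +-58 mm. Feet 60 mm wide, y = 67 to 79 mm. 0.16 kg. Origin: between the feet, at their underside; z up. Grip across the 60 mm, mid length. In place, its y is along the base's y, either way round.
- ssd: Flat dark grey drive, white label, 101 mm (x) by 70 mm (y) by 7 mm thick, 0.05 kg, lying flat. Origin: centre of the underside, z up. Grip it across the 70 mm. In place, it lies centred on the bridge's plate, 64 mm above the bridge's feet, its x along the bridge's y, either way round, overhanging the plate's long edges by 5 mm each.
- tin: Open round tin of screws, bright metal, 66 mm across, 28 mm high, at the back of the bench. Origin: centre of the underside. Not to be moved.

How it is judged:
By the outcome, as a careful person would: the job done as asked, in the order asked, and still so for the second after the job is handed in, with the robot touching nothing.
It also fails if it takes over 122 s, if anything falls off the work surface, if the arm or the gripper's body presses on something with over 40 N, if the wrist force passes 120 N, or if a joint passes its speed limit or range.

ROBOT

A 7-joint arm with a two-finger parallel gripper is mounted at the origin on the work surface; the furniture and walls round the work are solid. World frame = base frame: x ahead of the robot, y to its left, z up, the work surface at z = 0. Lengths are in m, angles in rad, forces in N, time in s.
With the tool pointing down it reaches from about 0.425 to 0.925 m from the base axis. Payload 6.8 kg.
Tool frame: the origin (TCP) lies midway between the tips of the shut fingers; the grasp point (between the pads) lies 19 mm behind it; z points along the fingers, y is the direction in which the jaws open and shut (so a half turn about z gives the same grasp; the last joint's range is limited). The gripper opens to 85 mm and grips with 20 to 120 N. Pads are 22 mm wide; open, the fingers measure 114 mm over their backs; the gripper's body (76 mm by 85 mm) begins 54 mm behind the grasp point. The pads swing forward as they close: fully open they stand 13 mm farther back than shut.
Start: joints at [-1.392, 0.477, 0.022, 1.555, -0.011, 1.109, -0.083], TCP at [0.191, 0.647, 0.231] pointing down, gripper open.
Joint ranges: [-2.96, 2.96], [-0.34, 2.1], [-1.41, 1.46], [0.24, 2.44], [-1.37, 4.51], [0.17, 1.92], [-2.96, 2.96]. Speed limits (rad/s): [2.39, 2.39, 3.14, 3.14, 3.14, 3.14, 3.14].

INTERFACE

Orientations are given as a unit quaternion [w, x, y, z].
In Python, from station import bot, vision gives the robot as it stands.
- The arm moves only by the tool move_arm, never from a script. Its argument "increments" is text: rows parted by semicolons, each of 7 numbers parted by spaces: the opening, from 0 (shut) to 1 (fully open), then the shift along the world's x, y, z in mm, then the turn, a rotation vector about the world's x, y, z in rad. In form: grip x y z rx ry rz; .... A call has exactly 8 rows; each row shifts and turns the commanded pose from where the row before left it; what a row does not reach is not made up. A row lasts 1/8 s, in which the tool goes at most 62.5 mm and 10.7 degrees, less where a joint would pass 70% of its speed; a pose out of reach is approached as far as the arm can. A call with a gripper value outside its range is refused whole. The fingers move at their own pace and stop on an object; "newtons" is the grip in N (left out, the last holds). Time passes only in rows, so rows that do not move let the fingers close, or fill a call up. It gives the time, the measured TCP pose, the force and the opening at its end, in the units of the state.
- bot.get_obs(): the state, without advancing time (a new reading comes with each control period).
- vision.read_camera(name): name is "side" or "top"; returns (picture, depth): 384x512x3 uint8, red, green, blue; 384x512 float32, m along the optical axis (not along the pixel's ray), 0 where there is no reading.
- vision.calibration(name): a dict with "fx", "fy", "cx", "cy" (pixels), "R" (3x3) and "t" (3): a world point X has camera coordinates R X + t. Camera axes: x right, y down, z forward; pixel columns grow to the right and rows downward; lengths in m; the calibration is good to about 2 mm. A picture is of the moment at which its call begins. calibration takes no time and is no camera call.
- bot.hand_in(): hands the job in, once; it reports no verdict.
The state is a dict: "t": time; "q": joint angles; "joint_vel": joint speeds; "joint_torque": joint torques, N m; "eef_pos": TCP position; "tool_rot": TCP orientation; "contact_force": force on the tool from outside, world axes, zero at the start; "torque": the same for the moment, N m; "gripper_width": opening from 0.0 (shut) to 1.0 (fully open).
Only numpy, scipy, OpenCV 4.12 (cv2) and the standard library are available. Lean on these libraries where they do the work, as an engineer would, in place of code of your own. Each camera call takes 0.05 s, during which the arm holds its last target.

## Working session

There is one attempt and no reset: what is moved stays moved. The work goes in short steps, Python scripts to look and compute and a tool call to move; the robot and the scene stay as the last step left them, time stands still between calls to the robot, and variables do not carry over. Pictures are saved under pics/ and viewed, and the job is handed in when it is done.

Besides the shell and the picture viewer there is one more tool, called after ">>>" as name(argument=value, ...) on one line, values as JSON. move_arm: Moves the arm, as the interface text tells. Its arguments: {"type":"object","properties":{"increments":{"type":"string"},"newtons":{"type":"number"}},"required":["increments"]}

```bash
ls; mkdir -p pics; python3 - <<'E'
from station import bot, vision
import cv2, numpy as np
o=bot.get_obs(); print({k:np.round(v,3) for k,v in o.items()})
for n in("top","side"):
    p,d=vision.read_camera(n); cv2.imwrite(f"pics/{n}0.png",p[:,:,::-1]); np.savez(f"{n}0.npz",p=p,d=d)
    c=vision.calibration(n); R=np.array(c["R"]);print(n,c["fx"],c["cx"],c["cy"],(-R.T@c["t"]).round(3),R.round(2).tolist())
E
```

```text
pics
{'t': np.float64(0.0), 'q': array([-1.392,  0.478,  0.022,  1.556, -0.011,  1.109, -0.083]), 'joint_vel': array([-0.   ,  0.001, -0.   , -0.001,  0.001, -0.002,  0.001]), 'joint_torque': array([ 0.0000e+00, -5.9646e+01,  1.6080e+00, -2.8119e+01,  1.2000e-02,
        1.0000e-02,  0.0000e+00]), 'eef_pos': array([0.191, 0.647, 0.23 ]), 'tool_rot': array([-0.   ,  0.143,  0.99 , -0.001]), 'contact_force': array([ 0.166, -0.07 , -0.02 ]), 'torque': array([0.008, 0.009, 0.001]), 'gripper_width': np.float64(1.002)}
top 413.90161449359834 256.9210791257063 192.3944768543401 [ 0.491 -0.049  1.093] [[0.0, -1.0, 0.0], [-1.0, -0.0, -0.06], [0.06, -0.0, -1.0]]
side 354.2915244304328 252.9605577567023 192.75024367312741 [0.446 0.656 0.48 ] [[-0.99, -0.15, -0.01], [-0.07, 0.51, -0.86], [0.13, -0.85, -0.52]]
```

View pics/top0.png

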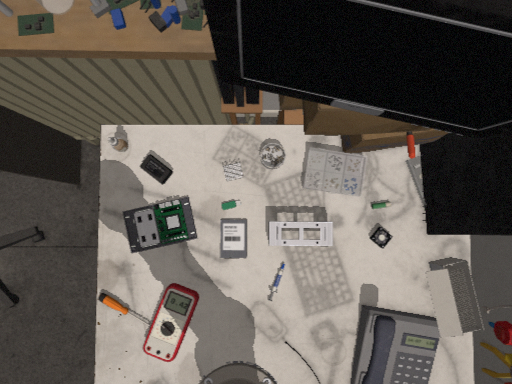

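View pics/side0.png

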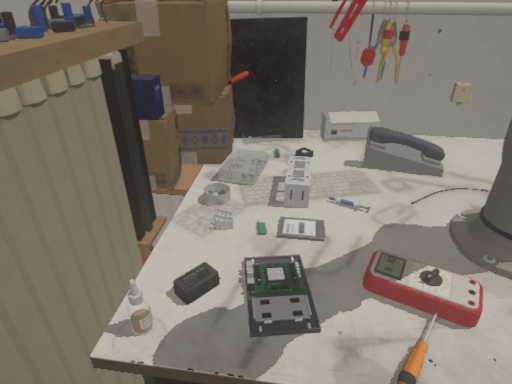

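```bash
cat > h.py <<'E'
import numpy as np, cv2
from station import bot, vision
C={n:vision.calibration(n) for n in("top","side")}
def ray(n,uv):
    c=C[n];R=np.array(c["R"]);t=np.array(c["t"]);uv=np.atleast_2d(np.array(uv,float))
    d=np.c_[(uv[:,0]-c["cx"])/c["fx"],(uv[:,1]-c["cy"])/c["fy"],np.ones(len(uv))]
    return -R.T@t, d@R
def plane(n,uv,z):
    o,d=ray(n,uv); return o+d*((z-o[2])/d[:,2])[:,None]
def cloud(n,d):
    v,u=np.mgrid[:384,:512]; o,r=ray(n,np.c_[u.ravel(),v.ravel()])
    P=o+r*d.ravel()[:,None]; P[d.ravel()==0]=np.nan; return P.reshape(384,512,3)
def proj(n,X):
    c=C[n];x=np.atleast_2d(X)@np.array(c["R"]).T+np.array(c["t"])
    return np.c_[x[:,0]/x[:,2]*c["fx"]+c["cx"],x[:,1]/x[:,2]*c["fy"]+c["cy"]]
def rect(P): # metric min area rect of xy pts (mm)
    (c,s,a)=cv2.minAreaRect((np.asarray(P)[:,:2]*1000).astype(np.float32)); return np.round(c,1),np.round(s,1),round(a,1)
E
python3 - <<'E'
from h import *
z=np.load("top0.npz");p=z["p"][:,:,::-1]
P=cloud("top",z["d"])
for nm,(u,v) in dict(bench=(250,300),monitor=(330,60),tin=(271,153),adapter=(156,167),hs=(233,172),ssd=(233,238),bridge=(300,233),fan=(380,236),proc=(173,222),mm=(170,320),case=(460,180),bottle=(120,145),box=(335,168)).items():
    print(nm,np.round(P[v,u]*1000))
cv2.imwrite("pics/c1.png",cv2.resize(p[110:275,95:270],None,fx=4.5,fy=3.6*1.0,interpolation=cv2.INTER_CUBIC)) if 0 else cv2.imwrite("pics/c1.png",cv2.resize(p[130:270,100:280],None,fx=4.2,fy=4.2,interpolation=cv2.INTER_CUBIC))
cv2.imwrite("pics/c2.png",cv2.resize(p[140:280,220:410],None,fx=4.2,fy=4.2,interpolation=cv2.INTER_CUBIC))
# heights map
h=P[:,:,2]; cv2.imwrite("pics/h.png",np.clip(np.nan_to_num(h)*1000*2,0,255).astype(np.uint8))
E
```

```text
bench [276. -32.  -2.]
monitor [ 658. -127.  661.]
tin [662. -87.  -2.]
adapter [620. 211.  32.]
hs [609.  13.  20.]
ssd [437.  12.  11.]
bridge [ 452. -157.   62.]
fan [ 444. -369.   16.]
proc [478. 169.  13.]
mm [235. 166.  42.]
case [ 576. -507.  164.]
bottle [673. 297.  54.]
box [ 618. -250.   36.]
```

View pics/c1.png

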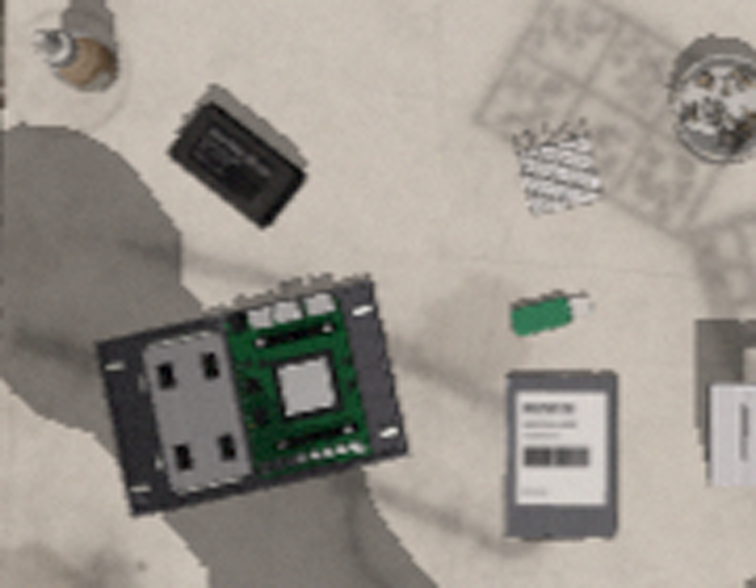

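View pics/c2.png

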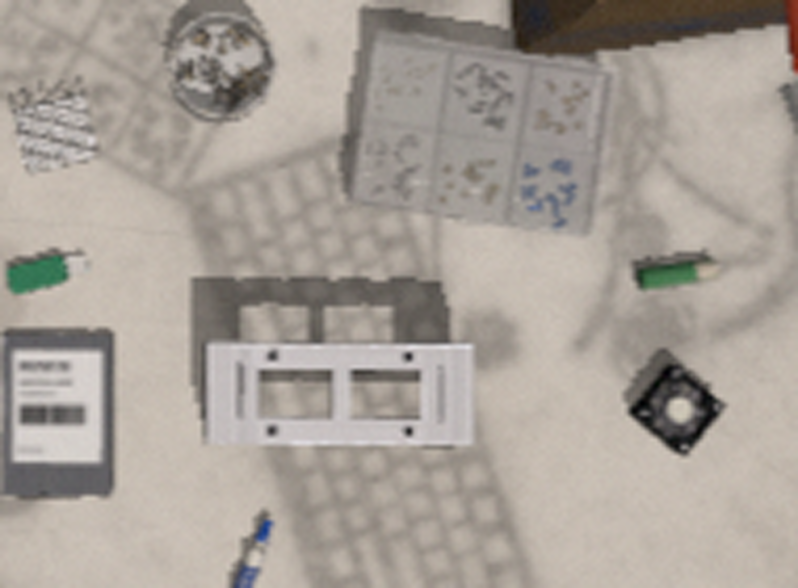

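View pics/h.png

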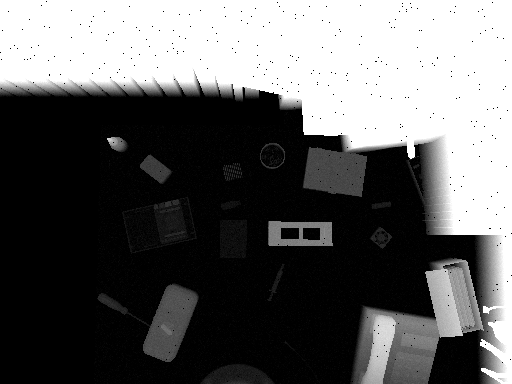

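```bash
cat > seg.py <<'E'
from h import *
def up(n,p,box,f=8):
    u0,v0,u1,v1=box; return cv2.resize(p[v0:v1,u0:u1],None,fx=f,fy=f,interpolation=cv2.INTER_CUBIC)
def cont(mask,box,f=8,k=1):
    u0,v0,_,_=box
    cs,_=cv2.findContours(mask.astype(np.uint8),cv2.RETR_EXTERNAL,cv2.CHAIN_APPROX_NONE)
    cs=sorted(cs,key=cv2.contourArea,reverse=True)[:k]
    return [ (c[:,0,:]+0.5)/f-0.5+[u0,v0] for c in cs]
E
python3 - <<'E'
from seg import *
z=np.load("top0.npz");p=z["p"][:,:,::-1]
def go(nm,box,fn,zz,k=1,f=8,n="top",p=p):
    im=up(n,p,box,f); hsv=cv2.cvtColor(im,cv2.COLOR_BGR2HSV).astype(int); m=fn(hsv)
    m=cv2.morphologyEx(m.astype(np.uint8),cv2.MORPH_OPEN,np.ones((9,9)))
    out=im.copy()
    for c in cont(m,box,f,k):
        r=rect(plane(n,c,zz)); print(nm,*r)
    cs,_=cv2.findContours(m,cv2.RETR_EXTERNAL,cv2.CHAIN_APPROX_NONE); cv2.drawContours(out,cs,-1,(0,0,255),1)
    return out
H,S,V=0,1,2
T={}
T['lid']=go('lid',(155,205,190,235),lambda h:(h[...,2]>150)&(h[...,1]<40),.013,3)
T['pad']=go('pad',(125,200,165,250),lambda h:(h[...,2]>95)&(h[...,1]<40),.003,3)
T['pan']=go('pan',(115,190,205,260),lambda h:(h[...,2]<95)|(h[...,1]>100),.010)
T['ad']=go('ad',(135,145,180,190),lambda h:(h[...,2]<60),.030)
T['hs']=go('hs',(218,155,248,187),lambda h:(h[...,2]>215)|((h[...,1]<15)),.024)
T['ssd']=go('ssd',(212,212,252,264),lambda h:(h[...,2]<125)|(h[...,1]<12),.007)
T['br']=go('br',(262,215,338,250),lambda h:(h[...,2]>150)&(h[...,1]<22),.064)
T['fan']=go('fan',(365,218,398,252),lambda h:(h[...,2]<60),.020)
for k in T: cv2.imwrite(f"pics/s_{k}.png",T[k])
def pad(i): return cv2.copyMakeBorder(i,0,max(0,400-i.shape[0]),0,max(0,400-i.shape[1]),0)[:400,:400]
cv2.imwrite("pics/m1.png",np.vstack([np.hstack([pad(T[k]) for k in a]) for a in(('lid','ad'),('hs','ssd'))])[:, :][::1,::1][:800] if 0 else cv2.resize(np.vstack([np.hstack([pad(T[k]) for k in a]) for a in(('lid','ad','pad'),('hs','ssd','fan'))]),(800,533)))
cv2.imwrite("pics/m2.png",cv2.resize(T['pan'],(720,560)))
E
```

```text
lid [479.6 169.7] [28.3 28.3] 11.5
lid [520.5 199.3] [6.2 9.9] 0.2
lid [522.1 182.5] [ 3.3 13.4] 0.2
pad [463.6 240.3] [96.8 50.3] 13.0
pad [523.  246.4] [ 28.  105.1] 0.2
pad [435.8 289.1] [59.3 15.4] 1.3
pan [462.6 213.2] [131.8 199.5] 11.6
ad [616.2 210.9] [77.6 42. ] 52.4
hs [600.1  13.3] [45.5  8.7] 77.0
ssd [436.7  11.8] [105.3  68.8] 0.2
br [ 451.7 -158.3] [159.9  61.9] 89.7
fan [ 448. -362.] [25.2 41. ] 49.7
```

View pics/m1.png

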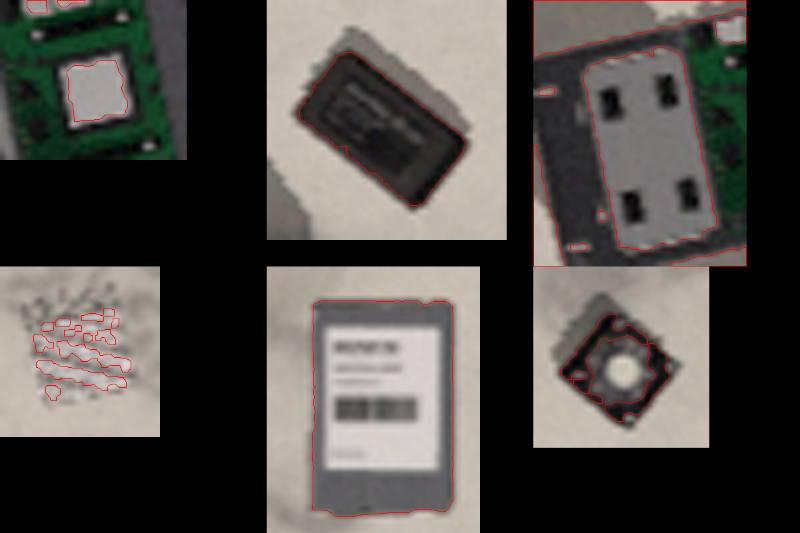

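View pics/m2.png

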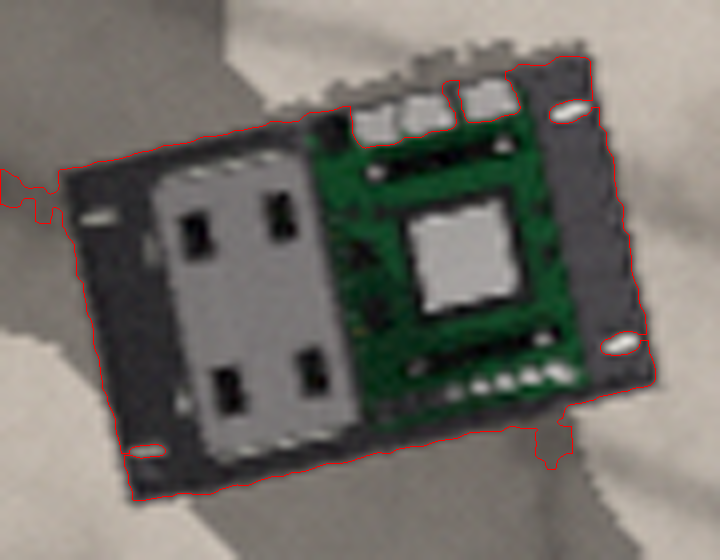

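View pics/s_br.png

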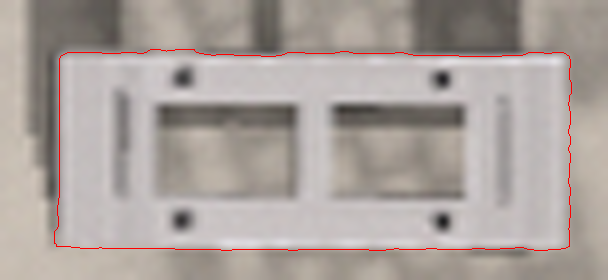

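```bash
cat >> seg.py <<'E'
def refine(p,quad,w=3.0,ch=None,margin=.12):
    """quad: 4 px corners in order; edge refine by max gradient along normals, robust line fits, intersect"""
    g=cv2.GaussianBlur(p,(0,0),.6).astype(np.float32)
    q=np.array(quad,float);L=[]
    for i in range(4):
        a,b=q[i],q[(i+1)%4];d=(b-a)/np.linalg.norm(b-a);nn=np.array([-d[1],d[0]])
        s=np.linspace(margin,1-margin,40);o=np.arange(-w,w+.01,.1)
        X=a+(b-a)*s[:,None];S=X[:,None]+o[None,:,None]*nn
        pr=cv2.remap(g,S[...,0].astype(np.float32),S[...,1].astype(np.float32),cv2.INTER_CUBIC)
        gr=np.abs(np.gradient(pr,axis=1)).sum(-1)
        k=gr.argmax(1); pts=X+o[k][:,None]*nn
        ok=(k>3)&(k<len(o)-4)
        pts=pts[ok]
        l=cv2.fitLine(pts.astype(np.float32),cv2.DIST_HUBER,0,.01,.01).ravel()
        for _ in range(3):
            r=(pts-l[2:])@np.array([-l[1],l[0]]);kk=np.abs(r)<max(.35,1.0*np.median(np.abs(r)))
            l=cv2.fitLine(pts[kk].astype(np.float32),cv2.DIST_HUBER,0,.01,.01).ravel()
        L.append((l,kk.sum()))
    c=[]
    for i in range(4):
        l1,l2=L[i-1][0],L[i][0];A=np.c_[l1[:2],-l2[:2]];s=np.linalg.solve(A,l2[2:]-l1[2:]);c.append(l1[2:]+l1[:2]*s[0])
    return np.array(c),[int(x[1]) for x in L]
def quadinfo(n,c,z):
    P=plane(n,c,z)[:,:2]*1000
    e=np.roll(P,-1,0)-P
    return P.mean(0).round(1),np.linalg.norm(e,axis=1).round(1),(np.degrees(np.arctan2(e[:,1],e[:,0]))%90).round(1)
E
python3 - <<'E'
from seg import *
from scipy.spatial.transform import Rotation
z=np.load("top0.npz");p=z["p"][:,:,::-1]
f=lambda L,u0,v0:[(a/8+u0-.44,b/8+v0-.44) for a,b in L]
pan=f([(62,172),(590,57),(655,380),(133,502)],115,190)
for zz in(.010,.013):
    c,n=refine(p,pan,2); print('pan',*quadinfo("top",c,zz),n)
c,n=refine(p,f([(408,212),(508,200),(525,300),(425,312)],115,190),1.5);print('lid',*quadinfo("top",c,.013),n)
c,n=refine(p,f([(58,52),(570,53),(570,247),(55,246)],262,215),2);print('br',*quadinfo("top",c,.064),n)
k=8*1/ (600/ 800*1) if 0 else 1.5   # m1 montage: 1200->800
ad=f([((350-267)*1.5,51*1.5),((468-267)*1.5,142*1.5),((415-267)*1.5,208*1.5),((296-267)*1.5,114*1.5)],135,145)
c,n=refine(p,ad,2);print('ad',*quadinfo("top",c,.030),n)
ss=f([((313-267)*1.5,(300-267)*1.5),((453-267)*1.5,(300-267)*1.5),((453-267)*1.5,(514-267)*1.5),((313-267)*1.5,(514-267)*1.5)],212,212)
c,n=refine(p,ss,2);print('ssd',*quadinfo("top",c,.007),n)
fa=f([((613-533)*1.5,(312-267)*1.5),((682-533)*1.5,(366-267)*1.5),((628-533)*1.5,(430-267)*1.5),((557-533)*1.5,(372-267)*1.5)],365,218)
c,n=refine(p,fa,2);print('fan',*quadinfo("top",c,.020),n)
# stops
im=up("top",p,(115,190,205,260)); hsv=cv2.cvtColor(im,cv2.COLOR_BGR2HSV).astype(int)
for (a,b) in((98,217),(147,451),(570,110),(621,343)):
    w=hsv[b-14:b+15,a-26:a+27,2].astype(float); w=np.clip(w-w.max()*.75,0,None); yy,xx=np.mgrid[b-14:b+15,a-26:a+27]
    u=np.array([(w*xx).sum(),(w*yy).sum()])/w.sum(); print('stop',(plane("top",f([u],115,190),.012)*1000).round(1))
cv2.imwrite("pics/hs.png",cv2.resize(p[155:187,215:250],None,fx=16,fy=16,interpolation=cv2.INTER_NEAREST))
s=np.load("side0.npz")["p"][:,:,::-1]
cv2.imwrite("pics/hs_s.png",cv2.resize(s[200:240,200:245],None,fx=12,fy=12,interpolation=cv2.INTER_CUBIC))
cv2.imwrite("pics/ch_s.png",cv2.resize(s[245:340,160:330],None,fx=4.5,fy=4.5,interpolation=cv2.INTER_CUBIC))
E
```

```text
pan [471.1 203.6] [176.9 108.9 177.  112.6] [11.5 12.9 12.7 12.8] [20, 34, 31, 25]
pan [471.1 202.9] [176.4 108.6 176.5 112.3] [11.5 12.9 12.7 12.8] [20, 34, 31, 25]
lid [479.8 169.7] [32.1 30.3 29.8 30.5] [10.5  9.4 10.9 13.7] [30, 29, 35, 31]
br [ 451.3 -157.7] [156.6  59.7 156.1  59. ] [ 0.4 89.5  0.1 89.9] [35, 40, 34, 33]
ad [615.6 211.1] [79.8 43.8 77.9 43.8] [52.5 51.5 52.5 54. ] [36, 33, 32, 18]
ssd [437.   11.5] [ 70.  102.7  69.7 106.6] [0.1 0.2 3.4 0.5] [38, 40, 27, 13]
fan [ 441.5 -369.9] [43.9 41.1 43.9 46. ] [43.7 49.8 50.1 49.5] [28, 30, 30, 28]
stop [[491.5 289.4  12. ]]
stop [[416.1 271.8  12. ]]
stop [[526.8 136.3  12. ]]
stop [[451.5 118.   12. ]]
```

View pics/hs.png

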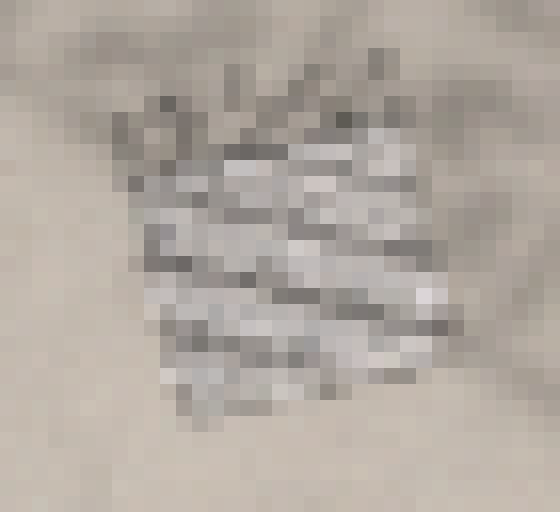

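View pics/hs_s.png

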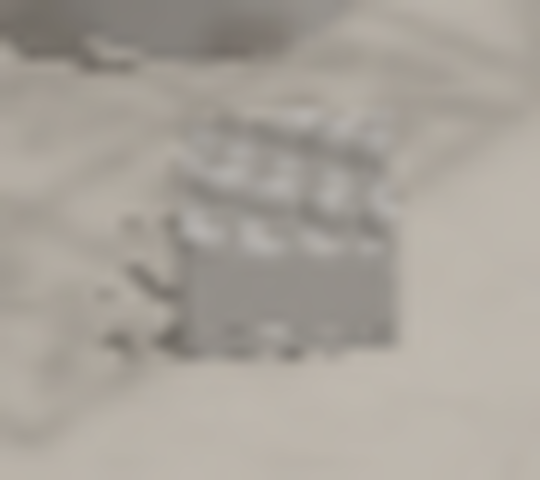

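View pics/ch_s.png

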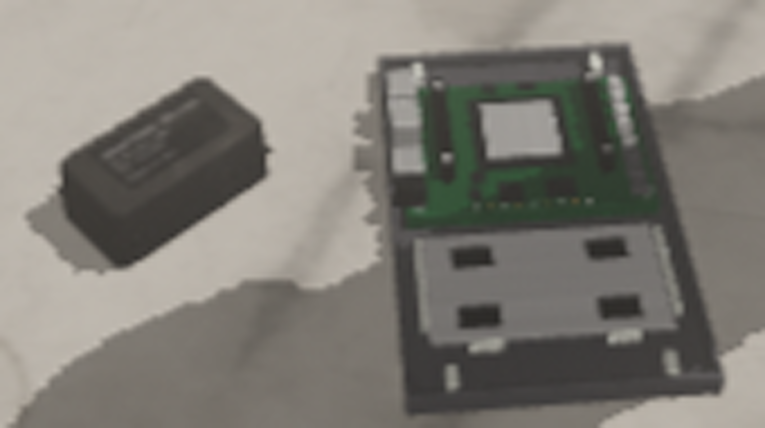

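```bash
python3 - <<'E'
from seg import *
s=np.load("side0.npz")["p"][:,:,::-1]
f=lambda L:[(a/4.5+160-.4,b/4.5+245-.4) for a,b in L]
c,n=refine(s,f([(478,103),(556,99),(564,157),(484,162)]),1.3);print('lid',*quadinfo("side",c,.013),n)
for zz in(.01,.013):
    c,n=refine(s,f([(380,55),(628,44),(722,380),(407,405)]),1.5);print('pan',*quadinfo("side",c,zz),n)
c,n=refine(s,f([(62,160),(204,78),(264,124),(122,222)]),1.5);print('ad',*quadinfo("side",c,.03),n)
for q in f([(452,366),(671,352),(596,53),(419,62)]): print('stoptop',(plane("side",[q],.012)*1000).round(1))
h=np.array([(178,105),(395,105),(398,245),(182,240)])/12+[200,200]-.46
print('hs',(plane("side",h,.024)*1000).round(1).tolist())
hb=np.array([(182,352),(398,345)])/12+[200,200]-.46
print('hs bottom',(plane("side",hb,.0)*1000).round(1).tolist())
t=np.array([(165,165),(390,130),(440,360),(190,405)])/16+[215,155]-.5
print('hs top',(plane("top",t,.024)*1000).round(1).tolist())
cv2.imwrite("pics/rest_s.png",cv2.resize(s[140:245,265:335],None,fx=5.5,fy=5.5,interpolation=cv2.INTER_CUBIC))
E
```

```text
lid [478.7 171.1] [30.7 31.6 30.4 31.7] [14.5 10.4 14.7 10.9] [34, 34, 26, 31]
pan [470.9 207.6] [110.6 174.2 112.6 183.1] [12.5 12.8 17.1 12.3] [28, 30, 3, 16]
pan [470.7 210.5] [109.9 173.  111.9 181.9] [12.5 12.8 17.1 12.3] [28, 30, 3, 16]
ad [616.  215.9] [70.3 39.8 70.6 42.1] [51.8 52.1 53.7 51.7] [29, 35, 27, 32]
stoptop [[491.7 289.7  12. ]]
stoptop [[416. 273.  12.]]
stoptop [[450.4 119.   12. ]]
stoptop [[526.2 135.6  12. ]]
hs [[637.5, -9.1, 24.0], [595.9, -14.8, 24.0], [586.3, 30.8, 24.0], [626.1, 34.7, 24.0]]
hs bottom [[627.0, 37.2, 0.0], [587.4, 29.4, 0.0]]
hs top [[627.0, 33.9, 24.0], [632.8, -2.6, 24.0], [595.3, -10.9, 24.0], [587.9, 29.6, 24.0]]
```

View pics/rest_s.png

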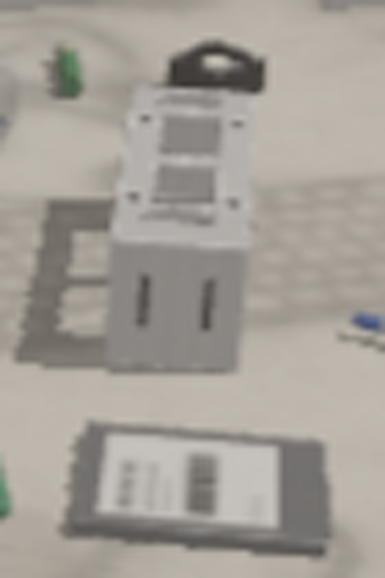

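```bash
python3 - <<'E'
from seg import *
for n in("top","side"):
    z=np.load(n+"0.npz");P=cloud(n,z["d"])*1000
    m=(abs(P[...,0]-610)<45)&(abs(P[...,1]-12)<45)&(P[...,2]>9)
    Q=P[m]; print(n,m.sum(),rect(Q/1000),Q[:,2].max(), np.percentile(Q,[1,99],axis=0).round(1).tolist())
    v,u=np.where(m); b=(u.min()-3,v.min()-3,u.max()+4,v.max()+4)
    h=np.clip(np.nan_to_num(P[b[1]:b[3],b[0]:b[2],2])*8,0,255).astype(np.uint8)
    cv2.imwrite(f"pics/hsd_{n}.png",cv2.resize(h,None,fx=12,fy=12,interpolation=cv2.INTER_NEAREST)); print(b)
E
```

```text
top 104 (array([611.4,  15.1]), array([39.4, 44.1]), 12.7) 28.777348876384057 [[588.7, -8.3, 10.1], [632.1, 39.0, 27.8]]
(np.int64(220), np.int64(160), np.int64(245), np.int64(184))
side 302 (array([611.2,  14.7]), array([40.4, 48.2]), 10.1) 27.000194005341484 [[587.8, -8.8, 9.5], [632.2, 40.5, 26.2]]
(np.int64(211), np.int64(206), np.int64(236), np.int64(230))
```

View pics/hsd_top.png

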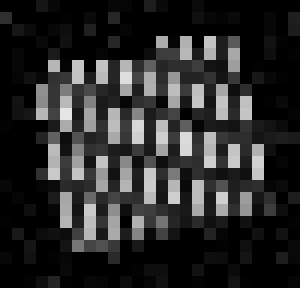

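View pics/hsd_side.png

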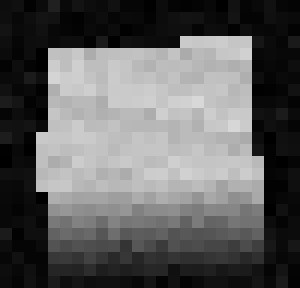

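>>> move_arm(increments="1 32 -48 -8 0 0 -0.136;1 32 -48 -8 0 0 -0.136;1 32 -48 -8 0 0 -0.136;1 32 -48 -8 0 0 -0.136;1 32 -48 -8 0 0 -0.136;1 32 -48 -8 0 0 -0.136;1 32 -48 -8 0 0 -0.136;1 32 -48 -8 0 0 -0.137", newtons=40)

```text
t: 1.1
eef_pos: [0.4476, 0.2618, 0.167]
tool_rot: [-0.0, 0.637, 0.771, 0.0]
contact_force: [1.3, 0.6, -0.8]
gripper_width: 1.003
```

```bash
cat > st.py <<'E'
from station import bot
import numpy as np
from scipy.spatial.transform import Rotation as Ro
o=bot.get_obs();w,x,y,z=o["tool_rot"];M=Ro.from_quat([x,y,z,w]).as_matrix()
print("t",round(float(o["t"]),2),"q",np.round(o["q"],2),"eef",np.round(np.array(o["eef_pos"])*1000,1),"jaw",round(np.degrees(np.arctan2(M[1,1],M[0,1])),2),"zax",M[:,2].round(3),"F",np.round(o["contact_force"],1),"g",round(float(o["gripper_width"]),3))
E
python3 st.py
```

```text
t 1.1 q [-0.96  0.31  0.37  2.01 -0.15  0.85 -0.31] eef [447.6 261.8 167. ] jaw 10.93 zax [-0.  0. -1.] F [ 1.3  0.6 -0.8] g 1.003
```

>>> move_arm(increments="1 32.7 -49.5 -8 0 0 0.005;1 32.7 -49.5 -8 0 0 0;1 32.7 -49.5 -8 0 0 0;1 32.8 -49.4 -8 0 0 0;1 32.8 -49.4 -8 0 0 0;1 0 0 -35 0 0 0;1 0 0 -35 0 0 0;1 0 0 -17 0 0 0")

```text
t: 2.1
eef_pos: [0.6092, 0.0161, 0.0382]
tool_rot: [-0.001, 0.633, 0.774, -0.001]
contact_force: [0.0, -0.6, 0.8]
gripper_width: 0.998
```

```bash
cat > look.py <<'E'
import sys
from h import *
tag=sys.argv[1]; 
for n,b,k in [("top",eval(sys.argv[2]),0),("side",eval(sys.argv[3]),0)]:
    if b is None: continue
    p,d=vision.read_camera(n); np.savez(f"{tag}_{n}.npz",p=p,d=d)
    u0,v0,u1,v1=b;f=min(780/(u1-u0),580/(v1-v0))
    cv2.imwrite(f"pics/{tag}_{n}.png",cv2.resize(p[v0:v1,u0:u1,::-1],None,fx=f,fy=f,interpolation=cv2.INTER_CUBIC));print(n,b,round(f,3))
E
python3 st.py; python3 look.py a1 "(190,120,290,200)" "(170,160,280,250)"
```

```text
t 2.1 q [-0.39  0.64  0.35  1.87 -0.32  0.69  0.35] eef [609.2  16.1  38.2] jaw 11.46 zax [-0.003 -0.    -1.   ] F [ 0.  -0.6  0.8] g 0.998
top (190, 120, 290, 200) 7.25
side (170, 160, 280, 250) 6.444
```

View pics/a1_side.png

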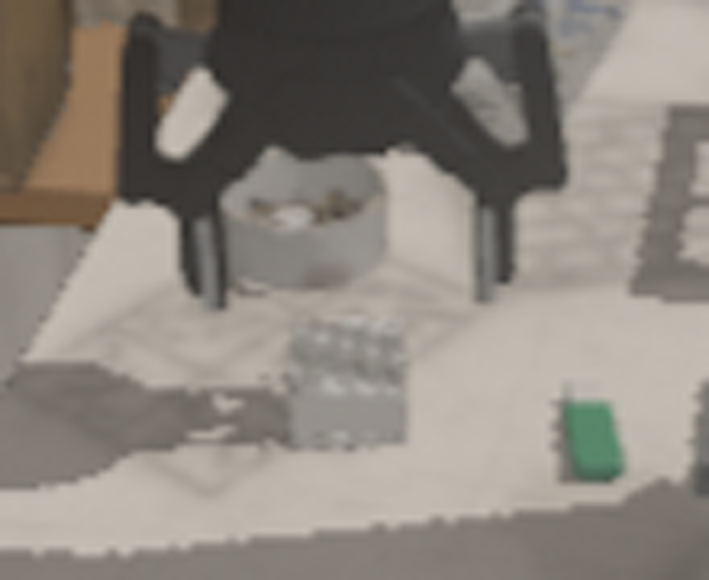

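View pics/a1_top.png

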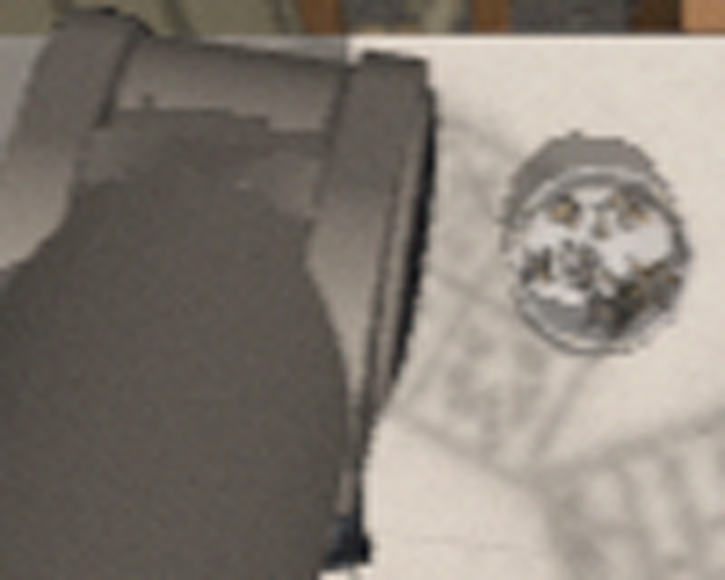

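```bash
python3 - <<'E'
from h import *
q=np.array([(212,302),(489,299)])/6.444+[170,160]-.4
P=plane("side",q,.051)*1000;print(P.round(1),P.mean(0).round(1),np.diff(P,axis=0).round(1))
E
```

```text
[[653.9  26.9  51. ]
 [560.3  12.   51. ]] [607.1  19.4  51. ] [[-93.6 -14.9   0. ]]
```

>>> move_arm(increments="1 0 0 -18 0 0 0;1 0 0 -12 0 0 0;1 0 0 -6 0 0 0;1 0 0 0 0 0 0;0.4 0 0 0 0 0 0;0.2 0 0 0 0 0 0;0.2 0 0 0 0 0 0;0.2 0 0 0 0 0 0", newtons=40)

```text
t: 3.2
eef_pos: [0.6111, 0.0162, 0.005]
tool_rot: [0.0, 0.633, 0.774, 0.0]
contact_force: [-0.3, 0.4, 5.3]
gripper_width: 0.458
```

```bash
python3 st.py
```

```text
t 3.2 q [-0.37  0.69  0.32  1.88 -0.35  0.63  0.37] eef [611.1  16.2   5. ] jaw 11.46 zax [ 0.001  0.    -1.   ] F [-0.3  0.4  5.3] g 0.458
```

>>> move_arm(increments="0.2 0 0 25 0 0 0;0.2 0 0 40 0 0 0;0.2 -10 12 15 0 0 0.16;0.2 -22 25.5 0 0 0 0.18;0.2 -25 29 0 0 0 0.18;0.2 -25 29 0 0 0 0.18;0.2 -25 29 0 0 0 0.18;0.2 -23.7 27.5 0 0 0 0.18", newtons=40)

```text
t: 4.2
eef_pos: [0.4787, 0.1689, 0.0842]
tool_rot: [-0.0, 0.152, 0.988, -0.0]
contact_force: [-0.5, 0.5, -2.4]
gripper_width: 0.459
```

>>> move_arm(increments="0.2 -1 1.4 0 0 0 0.18;0.2 0 0 0 0 0 0.18;0.2 0 0 -15 0 0 0.176;0.2 0 0 -20 0 0 0;0.2 0 0 -10 0 0 0;0.2 0 0 0 0 0 0;0.2 0 0 0 0 0 0;0.2 0 0 0 0 0 0")

```text
t: 5.2
eef_pos: [0.4794, 0.1698, 0.0399]
tool_rot: [0.001, -0.112, 0.994, 0.0]
contact_force: [0.6, 0.4, -1.6]
gripper_width: 0.455
```

```bash
python3 st.py; python3 look.py a2 "(110,180,220,270)" "(200,200,340,330)"
```

```text
t 5.2 q [-0.44  0.48 -0.03  2.09  0.03  0.56  1.31] eef [479.4 169.8  39.9] jaw 102.9 zax [ 0.001  0.    -1.   ] F [ 0.6  0.4 -1.6] g 0.455
top (110, 180, 220, 270) 6.444
side (200, 200, 340, 330) 4.462
```

View pics/a2_side.png

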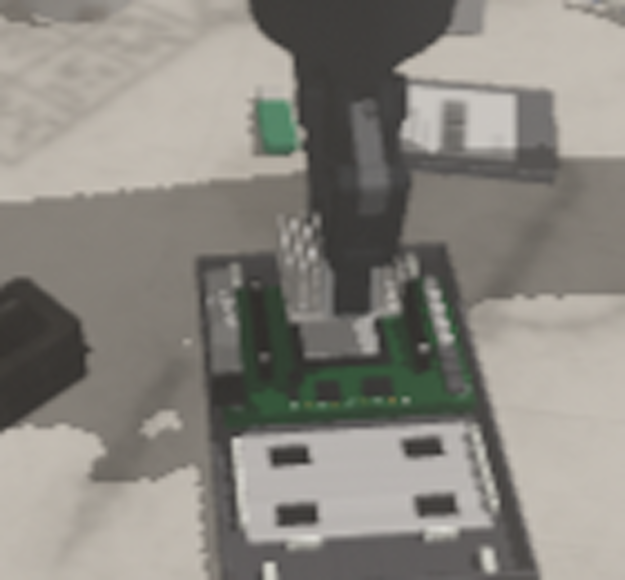

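View pics/a2_top.png

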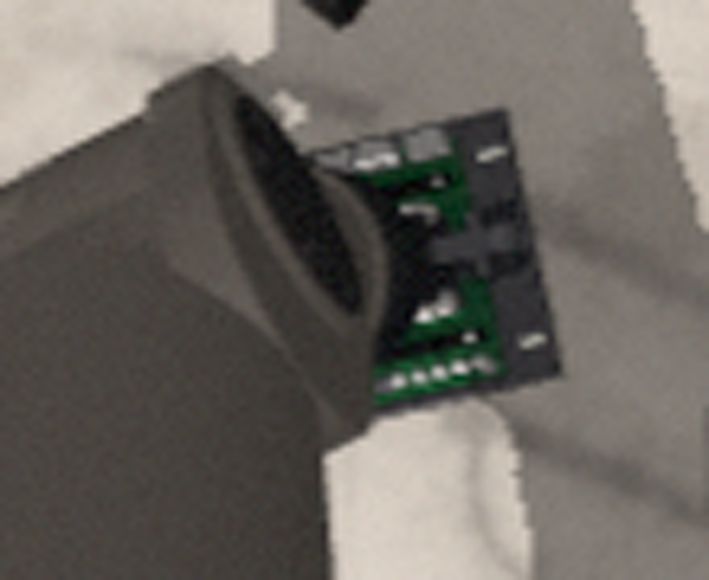

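```bash
python3 - <<'E'
from h import *
a=np.radians(12.9);ex=np.array([np.cos(a),np.sin(a),0]);ey=np.array([-np.sin(a),np.cos(a),0])
T=np.array([479.4,169.8,34.9])
for off in(0,1.7,3):
  X=[T+ex*(off+sx*22.5)+ey*20+[0,0,z] for sx in(1,-1) for z in(0,24)]
  print(off,((proj("side",np.array(X)/1000)+.4-[200,200])*4.462).round(0).tolist())
p=np.load("a2_side.npz")["p"][:,:,::-1]
cv2.imwrite("pics/a2z.png",cv2.resize(p[240:285,255:300],None,fx=13,fy=13,interpolation=cv2.INTER_CUBIC))
E
```

```text
0 [[288.0, 324.0], [289.0, 279.0], [400.0, 318.0], [403.0, 272.0]]
1.7 [[284.0, 325.0], [284.0, 279.0], [396.0, 318.0], [399.0, 272.0]]
3 [[280.0, 325.0], [281.0, 279.0], [393.0, 318.0], [396.0, 272.0]]
```

View pics/a2z.png

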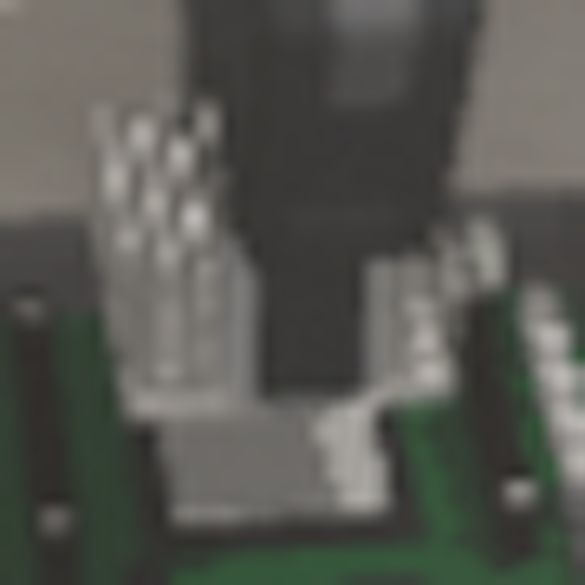

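```bash
python3 - <<'E'
from h import *
a=np.radians(12.9);ex=np.array([np.cos(a),np.sin(a),0]);ey=np.array([-np.sin(a),np.cos(a),0])
T=np.array([479.4,169.8,34.9])
f=lambda X:((proj("side",np.array(X)/1000)+.4-[255,240])*13).round(0).tolist()
for t in(0,7,14): print(t,f([T+ex*s*11+ey*(20+t)+[0,0,6.5] for s in(1,-1)]))
for off in(0,1.7): print(off,f([T+ex*(off+s*22.5)+ey*20 for s in(1,-1)]))
L=np.array([479.4,169.6,13]); print('lid',f([L+ex*s*15+ey*r*15 for s,r in((1,1),(-1,1),(1,-1),(-1,-1))]))
E
```

```text
0 [[209.0, 385.0], [370.0, 375.0]]
7 [[215.0, 421.0], [378.0, 411.0]]
14 [[222.0, 458.0], [386.0, 448.0]]
0 [[124.0, 425.0], [451.0, 405.0]]
1.7 [[112.0, 426.0], [439.0, 406.0]]
lid [[172.0, 512.0], [385.0, 498.0], [149.0, 362.0], [353.0, 350.0]]
```

>>> move_arm(increments="0.2 -0.4 -0.2 -8 0 0 0;0.2 0 0 -6 0 0 0;0.2 0 0 -3 0 0 0;0.2 0 0 -2 0 0 0;0.2 0 0 -1 0 0 0;0.2 0 0 -0.8 0 0 0;0.2 0 0 0 0 0 0;0.2 0 0 0 0 0 0")

```text
t: 6.3
eef_pos: [0.4786, 0.1694, 0.0186]
tool_rot: [0.0, -0.112, 0.994, 0.0]
contact_force: [-1.1, -0.0, -2.1]
gripper_width: 0.457
```

```bash
python3 st.py
```

```text
t 6.3 q [-0.44  0.52 -0.03  2.1   0.03  0.52  1.3 ] eef [478.6 169.4  18.6] jaw 102.9 zax [ 0.  0. -1.] F [-1.1 -0.  -2.1] g 0.457
```

>>> move_arm(increments="0.2 0 0 -0.6 0 0 0;0.2 0 0 -0.5 0 0 0;0.2 0 0 -0.5 0 0 0;0.2 0 0 0 0 0 0;0.2 0 0 0 0 0 0;0.2 0 0 0 0 0 0;0.2 0 0 0 0 0 0;0.2 0 0 0 0 0 0")

```text
t: 7.3
eef_pos: [0.4787, 0.1694, 0.0179]
tool_rot: [0.0, -0.112, 0.994, 0.0]
contact_force: [-3.8, -1.9, 11.4]
gripper_width: 0.456
```

```bash
python3 st.py; python3 look.py a3 None "(250,235,310,280)"
```

```text
t 7.3 q [-0.44  0.52 -0.03  2.1   0.03  0.52  1.3 ] eef [478.7 169.4  17.9] jaw 102.9 zax [ 0.  0. -1.] F [-3.8 -1.9 11.4] g 0.456
side (250, 235, 310, 280) 12.889
```

View pics/a3_side.png

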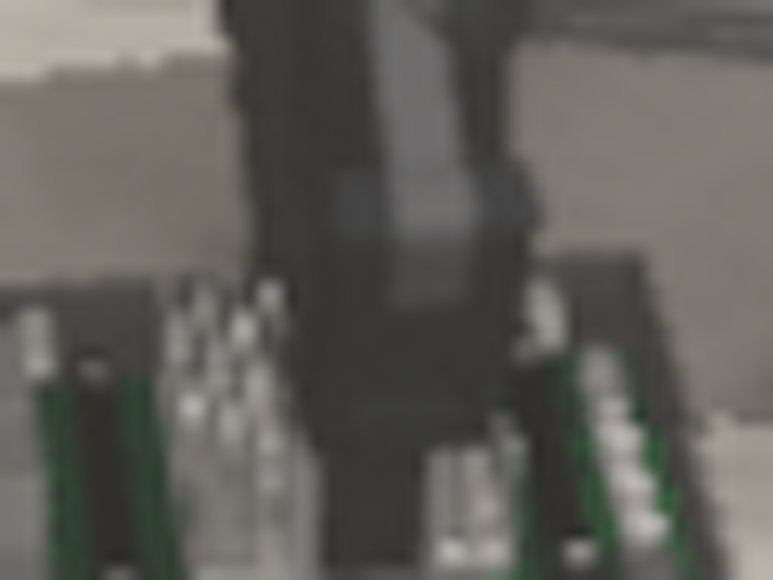

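>>> move_arm(increments="0.2 0 0 0.4 0 0 0;0.55 0 0 0 0 0 0;0.75 0 0 0 0 0 0;0.75 0 0 20 0 0 0;0.8 0 0 40 0 0 0;1 0 -40 40 0 0 0;1 -5 -58 10 0 0 0;1 -5 -58 0 0 0 0")

```text
t: 8.35
eef_pos: [0.4694, 0.012, 0.1286]
tool_rot: [0.002, -0.113, 0.994, 0.0]
contact_force: [0.2, -0.7, 0.8]
gripper_width: 0.998
```

```bash
python3 st.py; python3 look.py a4 "(115,190,205,260)" "(240,230,330,340)"
```

```text
t 8.35 q [-0.17  0.28  0.01  2.13 -0.    0.73  1.64] eef [469.4  12.  128.6] jaw 102.95 zax [ 0.003  0.    -1.   ] F [ 0.2 -0.7  0.8] g 0.998
top (115, 190, 205, 260) 8.286
side (240, 230, 330, 340) 5.273
```

View pics/a4_side.png

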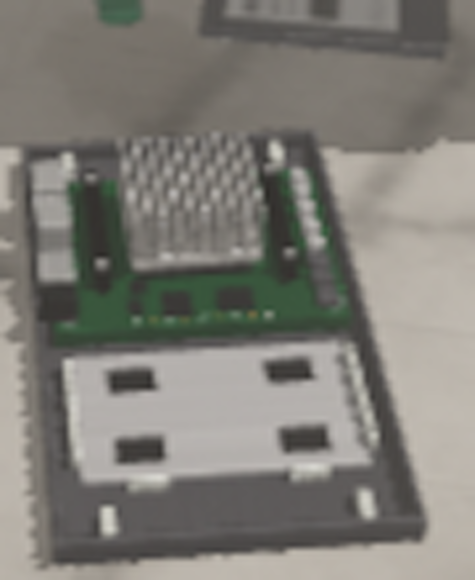

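View pics/a4_top.png

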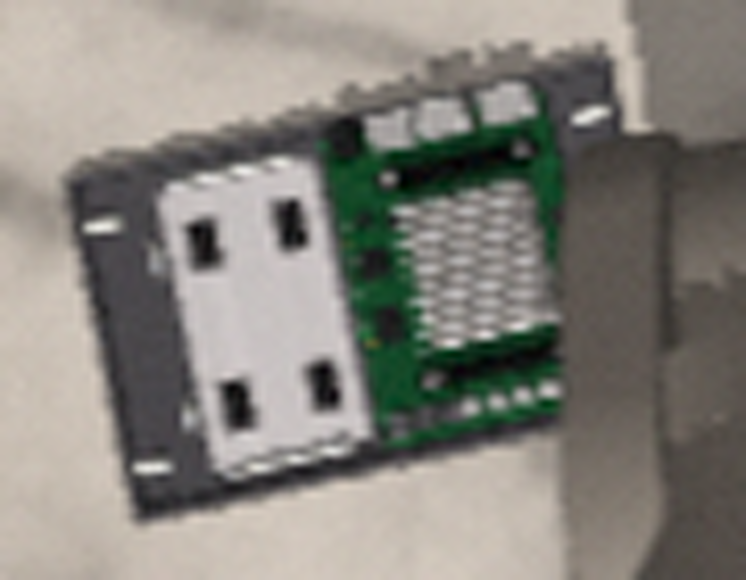

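```bash
cat >> seg.py <<'E'
CH=np.array([471.4,204.2]);YAW=np.radians(12.9)
def base(P): # world m -> base mm (x,y)
    d=np.atleast_2d(P)[:,:2]*1000-CH;c,s=np.cos(YAW),np.sin(YAW); return np.c_[d@[c,s],d@[-s,c]]
def pix(L,box,f): return [(a/f+box[0]-.4,b/f+box[1]-.4) for a,b in L]
E
python3 - <<'E'
from seg import *
b=(240,230,330,340);f=5.273
g=lambda L,z,n="side",b=b,f=f: base(plane(n,pix(L,b,f),z)).round(1).tolist()
print('hs bottom near',g([(133,270),(265,262)],.013))
print('bars near-end inner/outer tops',g([(113,283),(92,285),(276,275),(297,272)],.019))
print('bars far-end',g([(100,180),(82,180),(262,175),(281,175)],.019))
print('stops',g([(110,510),(366,492),(275,143),(68,155)],.012))
print('board edge near',g([(60,340),(345,325)],.010))
b=(115,190,205,260);f=8.286
print('top hs',g([(393,208),(520,183),(557,325),(430,348)],.037,"top",b,f))
print('bars',g([(388,178),(522,150),(433,380)],.019,"top",b,f))
p=np.load("a4_top.npz")["p"][:,:,::-1]
c,n=refine(p,pix([(393,208),(527,181),(562,325),(427,348)],b,f),1.5);print('ref',base(plane("top",c,.037)).round(1).tolist(),quadinfo("top",c,.037),n)
p=np.load("a4_side.npz")["p"][:,:,::-1]
for nm,(u,v) in dict(hs=(284,270)).items(): pass
cv2.imwrite("pics/a4z.png",cv2.resize(p[253:292,250:300],None,fx=15,fy=15,interpolation=cv2.INTER_CUBIC))
E
```

```text
hs bottom near [[21.0, -16.4], [-24.6, -16.3]]
bars near-end inner/outer tops [[29.1, -5.1], [36.2, -4.7], [-26.0, -4.1], [-33.3, -4.9]]
bars far-end [[28.8, -55.4], [35.2, -55.9], [-29.4, -53.1], [-36.2, -52.5]]
stops [[38.3, 79.6], [-39.1, 79.6], [-38.8, -77.4], [38.6, -77.4]]
board edge near [[48.1, 10.1], [-46.9, 11.5]]
top hs [[22.3, -17.8], [21.2, -57.4], [-23.9, -59.4], [-22.2, -19.9]]
bars [[32.8, -14.2], [32.1, -56.9], [-31.8, -14.9]]
ref [[22.0, -18.4], [23.5, -60.3], [-22.8, -58.4], [-23.7, -19.1]] (array([479.9, 166.1]), array([42. , 46.4, 39.3, 45.7]), array([14.9, 10.5, 14.1, 13.8])) [33, 29, 40, 19]
```

View pics/a4z.png

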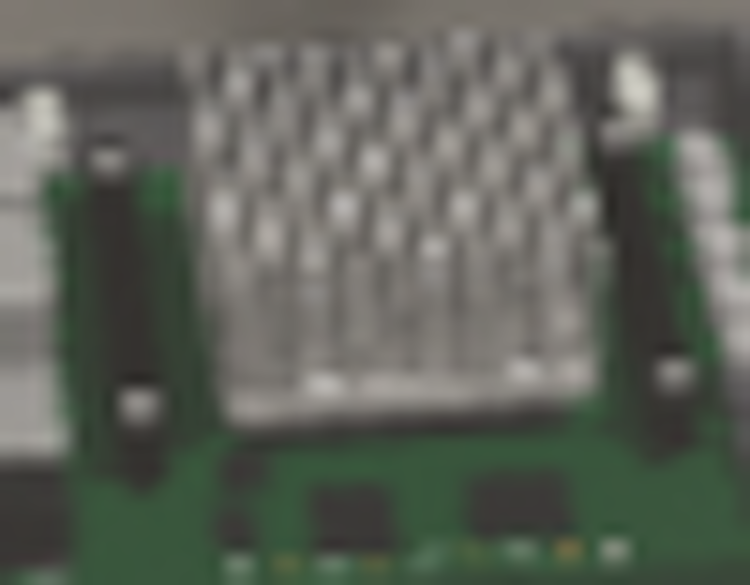

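```bash
python3 - <<'E'
from seg import *
s0=np.load("side0.npz")["p"][:,:,::-1]; s4=np.load("a4_side.npz")["p"][:,:,::-1]
f=lambda L:[(a/4.5+160-.4,b/4.5+245-.4) for a,b in L]
c,n=refine(s0,f([(478,103),(556,99),(564,157),(484,162)]),1.3);print('lid side',base(plane("side",c,.013)).round(1).tolist())
q=[(u/15+250-.47,v/15+253-.47) for u,v in((190,60),(560,40),(597,398),(225,424))]
c,n=refine(s4,q,1.0);print(n,'hs bottom near',base(plane("side",c[2:],.013)).round(1).tolist(), c)
t0=np.load("top0.npz")["p"][:,:,::-1]
c,n=refine(t0,[(a/8+115-.44,b/8+190-.44) for a,b in [(408,212),(508,200),(525,300),(425,312)]],1.5);print('lid top',base(plane("top",c,.013)).round(1).tolist())
z=np.load("a4_top.npz");P=cloud("top",z["d"]);B=base(P.reshape(-1,3));Z=P[...,2].ravel()*1000
m=(Z>22)&(Z<45)&(abs(B[:,0])<35)&(B[:,1]<0)&(B[:,1]>-62);print('top cloud',m.sum(),np.percentile(B[m],[2,98],axis=0).round(1).tolist())
z=np.load("a4_side.npz");P=cloud("side",z["d"]);B=base(P.reshape(-1,3));Z=P[...,2].ravel()*1000
m=(Z>28)&(Z<45)&(abs(B[:,0])<35)&(B[:,1]<0)&(B[:,1]>-70);print('side cloud',m.sum(),np.percentile(B[m],[1,2,98,99],axis=0).round(1).tolist(),Z[m].max())
E
```

```text
lid side [[14.4, -49.3], [-16.2, -50.1], [-14.9, -18.6], [15.5, -17.6]]
[12, 18, 26, 26] hs bottom near [[-24.0, -17.5], [21.7, -16.5]] [[261.802   255.75163]
 [287.5496  255.12521]
 [289.4171  278.8142 ]
 [264.46268 280.78778]]
lid top [[16.4, -19.8], [15.0, -51.9], [-15.2, -50.0], [-14.2, -20.2]]
top cloud 111 [[-21.8, -55.5], [21.9, -16.7]]
side cloud 272 [[-21.6, -55.8], [-21.2, -55.1], [22.6, -15.3], [22.7, -15.2]] 40.8936319392873
```

```bash
python3 - <<'E'
from seg import *
for n in("top","side"):
    z=np.load(n+"0.npz");P=cloud(n,z["d"])*1000
    for zm in(6,12):
        m=(abs(P[...,0]-442)<40)&(abs(P[...,1]+369)<40)&(P[...,2]>zm)
        print(n,m.sum(),rect(P[m]/1000),P[m][:,2].max().round(1))
p=np.load("top0.npz")["p"][:,:,::-1];box=(362,215,400,255);im=up("top",p,box,14)
V=im.max(2); cv2.imwrite("pics/fan.png",im)
m=(V<75).astype(np.uint8)
cs,_=cv2.findContours(m,cv2.RETR_EXTERNAL,cv2.CHAIN_APPROX_NONE);c=max(cs,key=cv2.contourArea)
c=(c[:,0]+.5)/14-.5+[362,215]; print(rect(plane("top",c,.02)),rect(plane("top",c,.018)))
# label
hsv=cv2.cvtColor(im,cv2.COLOR_BGR2HSV);l=(V>160);l[:int(14*15)]=0
n,lab,st,ce=cv2.connectedComponentsWithStats(l.astype(np.uint8))
for i in range(1,n):
    if 300<st[i,4]<6000: print(st[i],(plane("top",[(ce[i]+.5)/14-.5+[362,215]],.02)*1000).round(1))
E
```

```text
top 241 (array([ 436.1, -364.5]), array([45. , 54.9]), 49.1) 24.1
top 191 (array([ 440.8, -370.7]), array([41.1, 40.3]), 50.4) 24.1
side 133 (array([ 440.7, -370.5]), array([43., 43.]), 51.5) 24.2
side 112 (array([ 440.1, -370. ]), array([43. , 41.5]), 51.6) 24.2
(array([ 442.4, -369.2]), array([44.9, 42.5]), 50.4) (array([ 442.3, -369.8]), array([44.9, 42.6]), 50.4)
[ 241  278   78   79 4735] [[ 440.9 -371.5   20. ]]
```

View pics/fan.png

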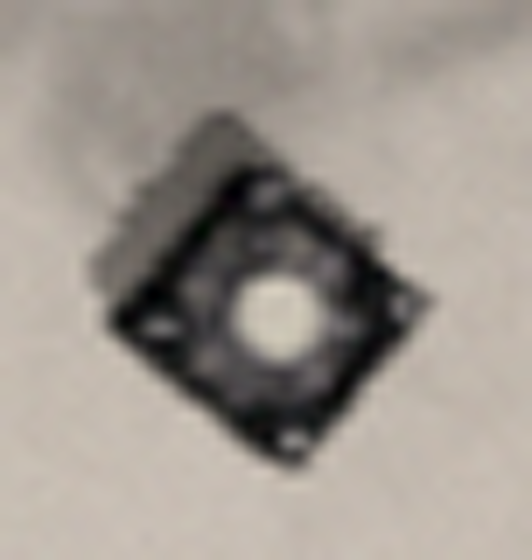

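>>> move_arm(increments="1 -4 -54.7 0 0 0 -0.131;1 -4 -54.7 0 0 0 -0.131;1 -4 -54.7 0 0 0 -0.131;1 -4 -54.7 0 0 0 -0.131;1 -4 -54.7 0 0 0 -0.131;1 -4 -54.7 0 0 0 -0.131;1 -4 -54.7 0 0 0 -0.131;1 0 0 -40 0 0 0")

```text
t: 9.45
eef_pos: [0.4415, -0.3763, 0.0894]
tool_rot: [0.004, 0.343, 0.939, -0.002]
contact_force: [0.6, 0.2, -1.2]
gripper_width: 0.996
```

>>> move_arm(increments="1 0 0 -30 0 0 0;1 0 0 -20 0 0 0;1 0 0 0 0 0 0;1 0 0 0 0 0 0;1 0 0 0 0 0 0;1 0 0 0 0 0 0;1 0 0 0 0 0 0;1 0 0 0 0 0 0")

```text
t: 10.45
eef_pos: [0.4406, -0.3696, 0.0375]
tool_rot: [0.0, 0.339, 0.941, 0.0]
contact_force: [-0.6, 0.4, 0.9]
gripper_width: 1.0
```

```bash
python3 st.py
```

```text
t 10.45 q [ 0.37  0.58  0.28  1.95 -0.26  0.64  1.7 ] eef [ 440.6 -369.6   37.5] jaw 50.36 zax [ 0. -0. -1.] F [-0.6  0.4  0.9] g 1.0
```

>>> move_arm(increments="1 0.2 -1.2 -16 0 0 0;1 0 0 -12 0 0 0;1 0 0 -5.5 0 0 0;1 0 0 0 0 0 0;0.4 0 0 0 0 0 0;0.2 0 0 0 0 0 0;0.2 0 0 0 0 0 0;0.2 0 0 20 0 0 0", newtons=25)

```text
t: 11.45
eef_pos: [0.4398, -0.37, 0.0235]
tool_rot: [-0.001, 0.339, 0.941, 0.0]
contact_force: [1.0, -0.7, -0.4]
gripper_width: 0.456
```

```bash
python3 st.py
```

```text
t 11.45 q [ 0.38  0.61  0.27  1.96 -0.27  0.62  1.71] eef [ 439.8 -370.    23.5] jaw 50.37 zax [-0.002  0.002 -1.   ] F [ 1.  -0.7 -0.4] g 0.456
```

>>> move_arm(increments="0.2 0 0 45 0 0 0;0.2 2 20 45 0 0 0;0.2 4 55 0 0 0 -0.109;0.2 4 55 0 0 0 -0.109;0.2 4 55 0 0 0 -0.109;0.2 4 55 0 0 0 -0.109;0.2 4 55 0 0 0 -0.109;0.2 4 55 0 0 0 -0.11")

```text
t: 12.45
eef_pos: [0.467, -0.0189, 0.1151]
tool_rot: [0.0, 0.625, 0.78, 0.001]
contact_force: [1.9, -0.0, -0.4]
gripper_width: 0.46
```

>>> move_arm(increments="0.2 4 55 0 0 0 0;0.2 4 55 0 0 0 0;0.2 4 55 0 0 0 0;0.2 2.7 35 -10 0 0 0;0.2 2 45 -15 0 0 0;0.2 0 0 -20 0 0 0;0.2 0 0 0 0 0 0;0.2 0 0 0 0 0 0")

```text
t: 13.45
eef_pos: [0.484, 0.2236, 0.07]
tool_rot: [0.0, 0.624, 0.781, 0.0]
contact_force: [0.5, 0.1, -0.2]
gripper_width: 0.46
```

```bash
python3 st.py;python3 look.py a5 "(115,190,205,260)" "(240,230,320,290)"
```

```text
t 13.45 q [-0.83  0.49  0.36  2.04 -0.27  0.65 -0.08] eef [484.  223.6  70. ] jaw 12.75 zax [ 0.001  0.    -1.   ] F [ 0.5  0.1 -0.2] g 0.46
top (115, 190, 205, 260) 8.286
side (240, 230, 320, 290) 9.667
```

View pics/a5_side.png

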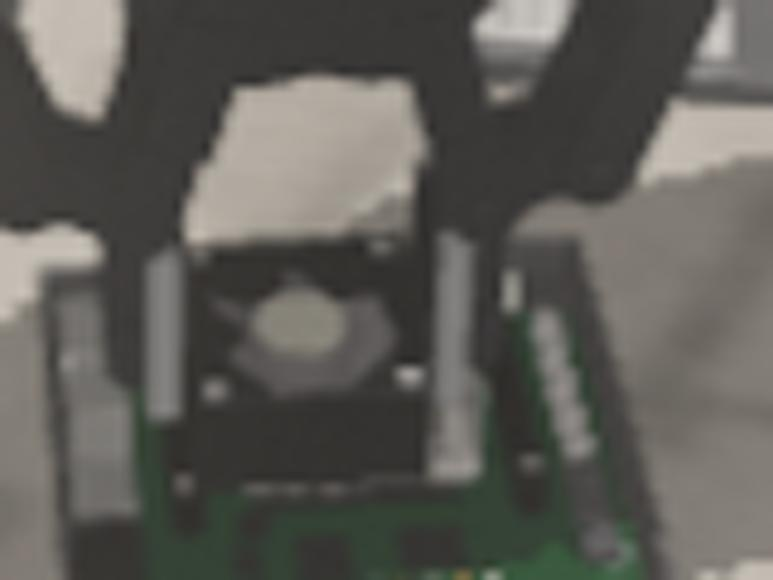

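>>> move_arm(increments="0.2 -2.3 -30 0 0 0 0.003;0.2 -2.4 -24.2 0 0 0 0;0.2 0 0 -8 0 0 0;0.2 0 0 -8 0 0 0;0.2 0 0 0 0 0 0;0.2 0 0 0 0 0 0;0.2 0 0 0 0 0 0;0.2 0 0 0 0 0 0")

```text
t: 14.55
eef_pos: [0.4788, 0.1702, 0.0529]
tool_rot: [0.0, 0.622, 0.783, 0.0]
contact_force: [-0.5, -0.6, -0.2]
gripper_width: 0.459
```

```bash
python3 st.py;python3 look.py a5 None "(240,220,320,280)"
```

```text
t 14.55 q [-0.74  0.48  0.34  2.11 -0.28  0.59  0.03] eef [478.8 170.2  52.9] jaw 13.02 zax [ 0.  0. -1.] F [-0.5 -0.6 -0.2] g 0.459
side (240, 220, 320, 280) 9.667
```

View pics/a5_side.png

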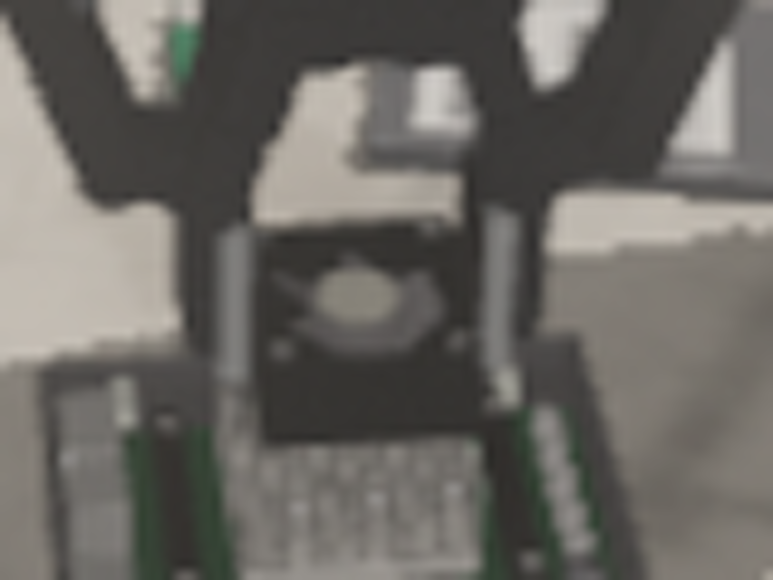

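```bash
python3 - <<'E'
from seg import *
def W(x,y,z):
    c,s=np.cos(YAW),np.sin(YAW); return [(CH[0]+c*x-s*y)/1000,(CH[1]+s*x+c*y)/1000,z/1000]
f=lambda X:((proj("side",np.array(X))+.4-[240,220])*9.667).round(0).tolist()
print(base([[.4788,.1702,0]]))
fx,fy=base([[.4788,.1702,0]])[0]
print('fan bottom near',f([W(fx+s*20,fy+20,49) for s in(1,-1)]), 'top near',f([W(fx+s*20,fy+20,69) for s in(1,-1)]),'top far',f([W(fx+s*20,fy-20,69) for s in(1,-1)]))
print('hs bottom near',f([W(s*22.5,-16,13) for s in(1,-1)]))
E
```

```text
[[ -0.37727111 -34.79393146]]
fan bottom near [[255.0, 453.0], [474.0, 440.0]] top near [[256.0, 369.0], [479.0, 356.0]] top far [[233.0, 226.0], [444.0, 214.0]]
hs bottom near [[236.0, 594.0], [475.0, 579.0]]
```

>>> move_arm(increments="0.2 1.1 0.1 -5 0 0 0;0.2 0 0 -4 0 0 0;0.2 0 0 -1.5 0 0 0;0.2 0 0 -0.7 0 0 0;0.2 0 0 -0.5 0 0 0;0.2 0 0 0 0 0 0;0.2 0 0 0 0 0 0;0.2 0 0 0 0 0 0")

```text
t: 15.6
eef_pos: [0.4799, 0.1702, 0.0412]
tool_rot: [0.0, 0.622, 0.783, 0.0]
contact_force: [0.2, -0.5, -0.6]
gripper_width: 0.458
```

```bash
python3 st.py;python3 look.py a6 None "(240,220,320,280)"
```

```text
t 15.6 q [-0.73  0.51  0.33  2.11 -0.29  0.57  0.04] eef [479.9 170.2  41.2] jaw 13.01 zax [ 0.  0. -1.] F [ 0.2 -0.5 -0.6] g 0.458
side (240, 220, 320, 280) 9.667
```

View pics/a6_side.png

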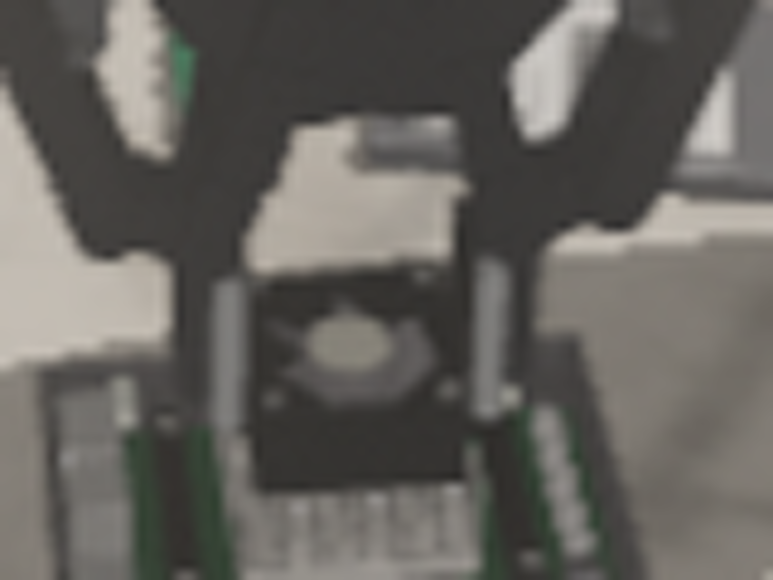

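>>> move_arm(increments="0.2 0 0 -0.5 0 0 0;0.2 0 0 -0.5 0 0 0;0.2 0 0 -0.5 0 0 0;0.2 0 0 0 0 0 0;0.2 0 0 0 0 0 0;0.2 0 0 0 0 0 0;0.2 0 0 0 0 0 0;0.2 0 0 0 0 0 0")

```text
t: 16.65
eef_pos: [0.4799, 0.1702, 0.041]
tool_rot: [-0.0, 0.623, 0.783, 0.0]
contact_force: [-6.0, -1.7, 18.0]
gripper_width: 0.462
```

```bash
python3 st.py
```

```text
t 16.65 q [-0.73  0.51  0.33  2.11 -0.3   0.57  0.04] eef [479.9 170.2  41. ] jaw 12.99 zax [-0.     0.001 -1.   ] F [-6.  -1.7 18. ] g 0.462
```

>>> move_arm(increments="0.2 0 0 1.1 0 0 0;0.55 0 0 0 0 0 0;0.75 0 0 0 0 0 0;0.8 0 0 25 0 0 0;1 0 0 50 0 0 0;1 25 8 0 0 0 -0.11;1 50 15 0 0 0 -0.11;1 50 15 0 0 0 -0.11")

```text
t: 17.65
eef_pos: [0.606, 0.2089, 0.1158]
tool_rot: [-0.0, 0.744, 0.669, 0.0]
contact_force: [1.1, 0.1, 0.5]
gripper_width: 0.998
```

```bash
python3 st.py;python3 look.py a7 "(115,190,205,260)" "(240,220,320,280)"; python3 - <<'E'
from seg import *
for n in("top","side"):
    z=np.load(n+"0.npz");P=cloud(n,z["d"])*1000
    for zm in(10,22):
        m=(abs(P[...,0]-616)<60)&(abs(P[...,1]-212)<60)&(P[...,2]>zm)
        print(n,m.sum(),rect(P[m]/1000),P[m][:,2].max().round(1))
E
```

```text
t 17.65 q [-0.76  0.58  0.47  1.76 -0.33  0.87 -0.25] eef [606.  208.9 115.8] jaw -6.08 zax [ 0.  0. -1.] F [1.1 0.1 0.5] g 0.998
top (115, 190, 205, 260) 8.286
side (240, 220, 320, 280) 9.667
top 499 (array([616.5, 215.5]), array([75.4, 44.1]), 52.7) 35.3
top 462 (array([616.8, 215.6]), array([74.7, 42.5]), 52.6) 35.3
side 1077 (array([617.8, 216.6]), array([74. , 45.8]), 53.6) 33.6
side 842 (array([616.9, 216.8]), array([73.3, 43.4]), 53.1) 33.6
```

View pics/a7_side.png

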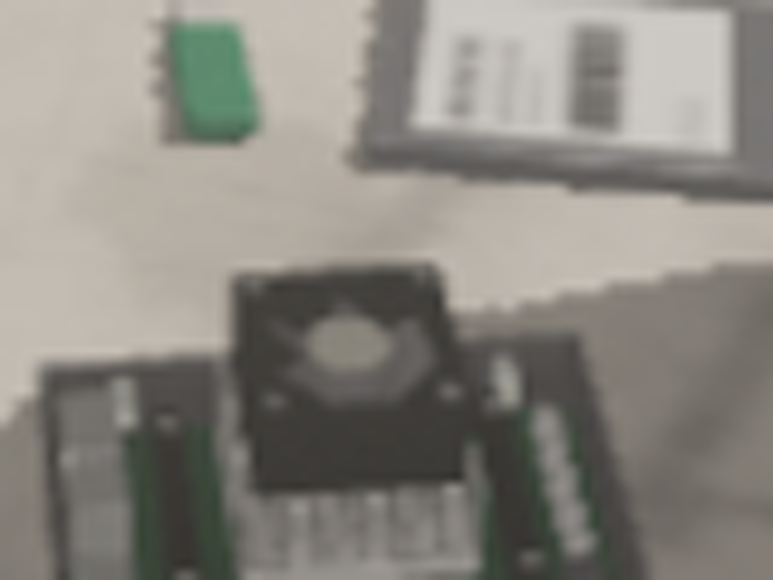

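View pics/a7_top.png

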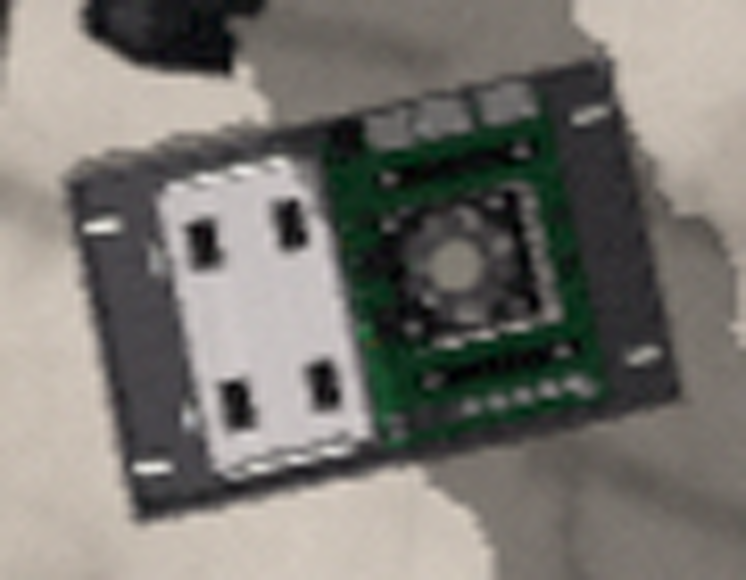

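```bash
python3 - <<'E'
from seg import *
b=(115,190,205,260);f=8.286
g=lambda L,z: base(plane("top",pix(L,b,f),z)).round(1).tolist()
p=np.load("a7_top.npz")["p"][:,:,::-1]
print('label',g([(457,265)],.057),'hs right',g([(535,183),(562,320)],.037))
c,n=refine(p,pix([(383,212),(515,187),(538,325),(408,347)],b,f),1.2);print('fan',base(plane("top",c,.057)).round(1).tolist(),n)
cv2.imwrite("pics/a7z.png",cv2.resize(p[208:236,157:187],None,fx=20,fy=20,interpolation=cv2.INTER_CUBIC))
for n in("top","side"):
    z=np.load(f"a7_{n}.npz");P=cloud(n,z["d"]);B=base(P.reshape(-1,3));Z=P[...,2].ravel()*1000
    m=(Z>50)&(Z<66)&(abs(B[:,0])<35)&(B[:,1]<0)&(B[:,1]>-70);print(n,'fan cloud',m.sum(),np.percentile(B[m],[1,2,98,99],axis=0).round(1).tolist(),np.median(Z[m]))
    m=(Z>30)&(Z<44)&(abs(B[:,0])<35)&(B[:,1]<0)&(B[:,1]>-70);print(n,'hs cloud',m.sum(),np.percentile(B[m],[1,2,98,99],axis=0).round(1).tolist())
E
```

```text
label [[0.1, -37.4]] hs right [[20.2, -61.9], [-22.7, -61.2]]
fan [[18.6, -21.0], [17.5, -59.1], [-23.3, -59.5], [-23.4, -17.6]] [14, 39, 23, 11]
top fan cloud 173 [[-19.4, -55.1], [-19.1, -55.0], [19.4, -15.8], [20.0, -15.7]] 55.724338475416246
top hs cloud 48 [[-21.9, -55.7], [-21.8, -55.7], [22.1, -17.2], [22.3, -16.9]]
side fan cloud 354 [[-18.7, -55.1], [-18.3, -54.9], [20.7, -14.5], [20.8, -14.3]] 56.15374092293543
side hs cloud 137 [[-21.8, -54.5], [-21.1, -54.2], [22.7, -14.7], [22.7, -14.3]]
```

View pics/a7z.png

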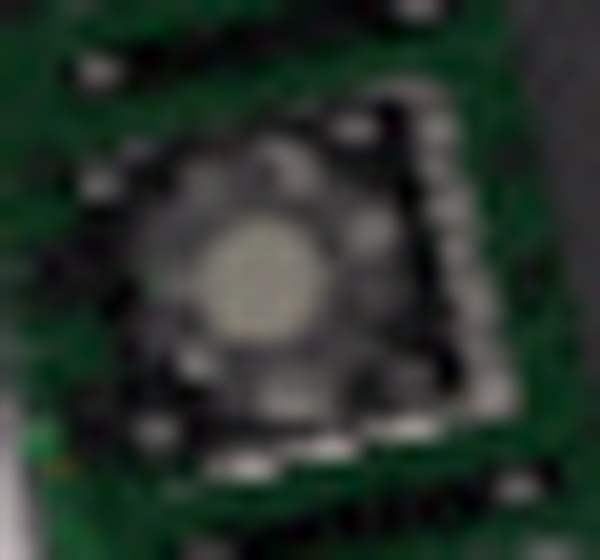

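>>> move_arm(increments="1 5 3.5 0 0 0 -0.181;1 5.9 3.6 0 0 0 -0.181;1 0 0 -20 0 0 -0.181;1 0 0 -40 0 0 0;1 0 0 -15 0 0 0;1 0 0 0 0 0 0;1 0 0 0 0 0 0;1 0 0 0 0 0 0")

```text
t: 18.75
eef_pos: [0.6167, 0.2154, 0.0421]
tool_rot: [0.0, 0.895, 0.446, 0.001]
contact_force: [-0.8, 0.0, 0.7]
gripper_width: 1.0
```

```bash
python3 st.py;python3 look.py a8 None "(150,200,290,320)"
```

```text
t 18.75 q [-0.81  0.73  0.54  1.77 -0.51  0.78 -0.66] eef [616.7 215.4  42.1] jaw -37.02 zax [ 0.002  0.001 -1.   ] F [-0.8  0.   0.7] g 1.0
side (150, 200, 290, 320) 4.833
```

View pics/a8_side.png

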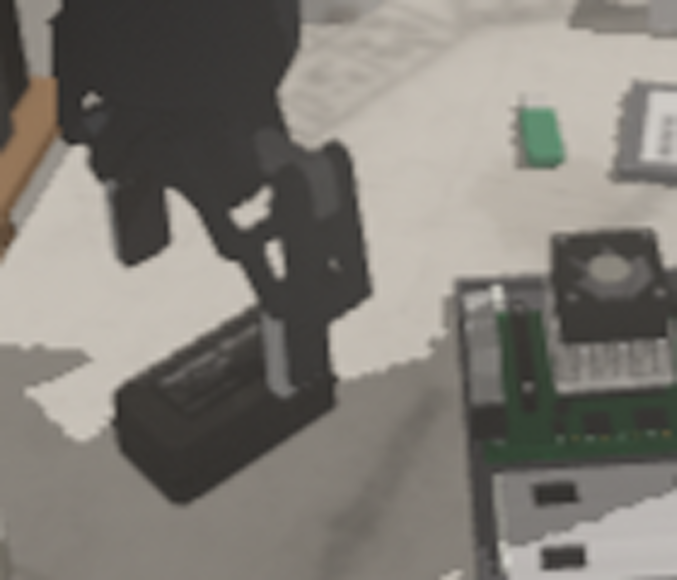

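```bash
python3 - <<'E'
from seg import *
f=lambda X:((proj("side",np.array(X)/1000)+.4-[150,200])*4.833).round(0).tolist()
T=np.array([616.7,215.4,55]);a=np.radians(-37);e=np.array([np.cos(a),np.sin(a),0]);n=np.array([-e[1],e[0],0])
print([f([T+s*42.5*e+r*11*n]) for s in(1,-1) for r in(1,-1)])
A=np.array([616.9,216,30]);print('adapter top',f([A+s*22*e+r*37.5*n for s,r in((1,1),(1,-1),(-1,-1),(-1,1))]))
E
```

```text
[[[122.0, 276.0]], [[172.0, 249.0]], [[264.0, 395.0]], [[315.0, 362.0]]]
adapter top [[100.0, 392.0], [265.0, 292.0], [338.0, 349.0], [171.0, 458.0]]
```

>>> move_arm(increments="1 0 0 -15 0 0 0;1 0 0 -13 0 0 0;1 0 0 -6 0 0 0;1 0 0 0 0 0 0;0.45 0 0 0 0 0 0;0.25 0 0 0 0 0 0;0.25 0 0 0 0 0 0;0.25 0 0 0 0 0 0", newtons=40)

```text
t: 19.8
eef_pos: [0.6163, 0.2153, 0.0074]
tool_rot: [0.0, 0.895, 0.446, 0.001]
contact_force: [-0.0, -0.3, 5.4]
gripper_width: 0.506
```

```bash
python3 st.py;python3 look.py a9 None "(150,200,290,320)"
```

```text
t 19.8 q [-0.79  0.77  0.51  1.78 -0.53  0.73 -0.64] eef [616.3 215.3   7.4] jaw -37.02 zax [ 0.001  0.    -1.   ] F [-0.  -0.3  5.4] g 0.506
side (150, 200, 290, 320) 4.833
```

View pics/a9_side.png

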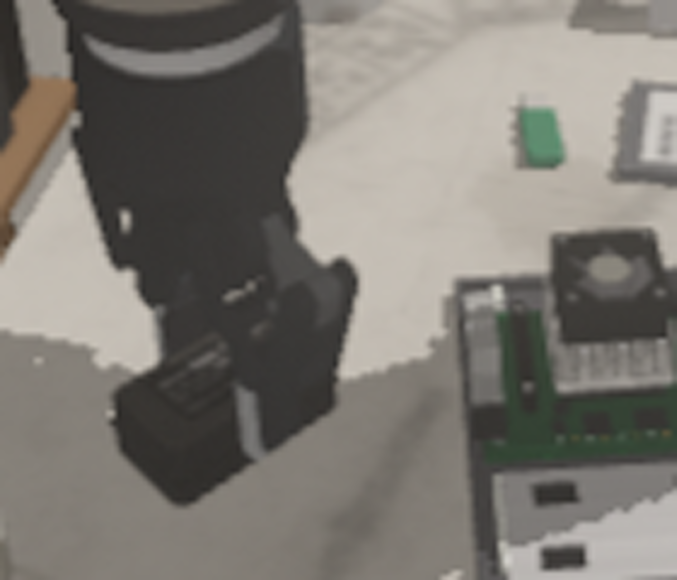

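>>> move_arm(increments="0.25 0 0 25 0 0 0;0.25 0 0 40 0 0 0;0.25 -12 2 15 0 0 -0.14;0.25 -35 5.6 0 0 0 -0.14;0.25 -40 6.4 0 0 0 -0.14;0.25 -40 6.4 0 0 0 -0.14;0.25 -25.9 4 0 0 0 -0.14;0.25 0 0 0 0 0 0")

```text
t: 20.85
eef_pos: [0.4601, 0.2403, 0.086]
tool_rot: [0.0, 0.994, 0.113, -0.001]
contact_force: [0.2, -0.1, -0.5]
gripper_width: 0.506
```

>>> move_arm(increments="0.25 0 0 -20 0 0 0;0.25 0 0 -20 0 0 0;0.25 0 0 -10 0 0 0;0.25 0 0 0 0 0 0;0.25 0 0 0 0 0 0;0.25 0 0 0 0 0 0;0.25 0 0 0 0 0 0;0.25 0 0 0 0 0 0")

```text
t: 21.85
eef_pos: [0.4629, 0.2399, 0.0369]
tool_rot: [-0.0, 0.994, 0.112, 0.0]
contact_force: [-1.3, 0.5, -1.8]
gripper_width: 0.506
```

```bash
python3 st.py;python3 look.py b1 "(105,190,205,270)" "(230,230,340,340)"
```

```text
t 21.85 q [-1.14  0.63  0.71  2.1  -0.68  0.66 -1.31] eef [462.9 239.9  36.9] jaw -77.11 zax [ 0.  0. -1.] F [-1.3  0.5 -1.8] g 0.506
top (105, 190, 205, 270) 7.25
side (230, 230, 340, 340) 5.273
```

View pics/b1_side.png

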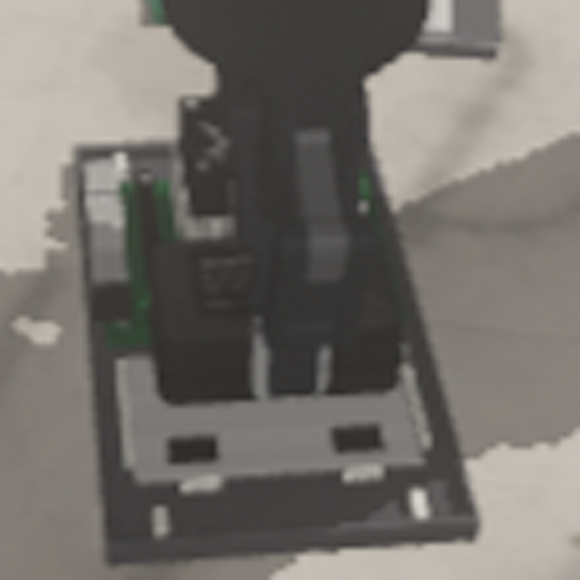

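View pics/b1_top.png

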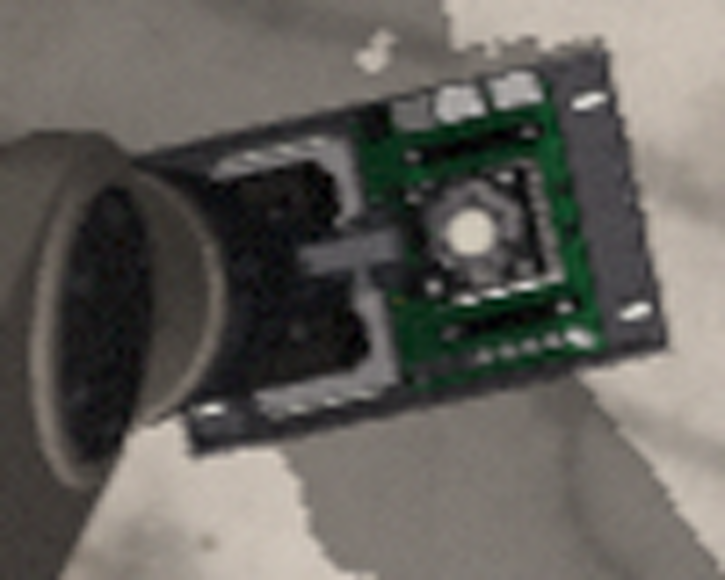

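```bash
python3 - <<'E'
from seg import *
print(base([[.4629,.2399,0]]))
for n in("side","top"):
    z=np.load(f"b1_{n}.npz");P=cloud(n,z["d"]);B=base(P.reshape(-1,3));Z=P[...,2].ravel()*1000
    for lo,hi in((30,66),(40,55)):
        m=(Z>lo)&(Z<hi)&(abs(B[:,0])<60)&(B[:,1]<75)&(B[:,1]>18);Q=B[m]
        m2=(Q[:,0]>15)|(Q[:,0]<-15)
        print(n,m.sum(),np.percentile(Q[m2],[.5,2,98,99.5],axis=0).round(1).tolist())
def W(x,y,z):
    c,s=np.cos(YAW),np.sin(YAW); return [(CH[0]+c*x-s*y)/1000,(CH[1]+s*x+c*y)/1000,z/1000]
f=lambda X:((proj("side",np.array(X))+.4-[230,230])*5.273).round(0).tolist()
print(f([W(s*37.5,36.7+22,29.5) for s in(1,-1)]))
E
```

```text
[[-0.31544101 36.69660062]]
side 945 [[-35.2, 18.5], [-34.5, 20.6], [38.1, 59.1], [38.3, 59.4]]
side 291 [[-35.5, 26.0], [-35.0, 30.6], [38.3, 59.2], [38.5, 59.3]]
top 139 [[-36.7, 18.1], [-36.3, 18.3], [36.8, 47.4], [37.8, 52.2]]
top 11 [[-36.7, 18.6], [-36.7, 18.7], [38.1, 54.5], [38.2, 56.3]]
[[159.0, 414.0], [403.0, 398.0]]
```

>>> move_arm(increments="0.25 -0.6 -0.9 -10 0 0 0;0.25 0 0 -8 0 0 0;0.25 0 0 -4 0 0 0;0.25 0 0 -2 0 0 0;0.25 0 0 -1 0 0 0;0.25 0 0 -0.7 0 0 0;0.25 0 0 0 0 0 0;0.25 0 0 0 0 0 0")

```text
t: 22.95
eef_pos: [0.4623, 0.2388, 0.0111]
tool_rot: [-0.0, 0.994, 0.112, 0.0]
contact_force: [0.1, -0.0, -1.4]
gripper_width: 0.508
```

```bash
python3 st.py
```

```text
t 22.95 q [-1.1   0.66  0.66  2.11 -0.72  0.61 -1.27] eef [462.3 238.8  11.1] jaw -77.12 zax [ 0.  0. -1.] F [ 0.1 -0.  -1.4] g 0.508
```

>>> move_arm(increments="0.25 0 0 -0.6 0 0 0;0.25 0 0 -0.5 0 0 0;0.25 0 0 -0.4 0 0 0;0.25 0 0 0 0 0 0;0.25 0 0 0 0 0 0;0.25 0 0 0 0 0 0;0.25 0 0 0 0 0 0;0.25 0 0 0 0 0 0")

```text
t: 23.95
eef_pos: [0.4623, 0.2388, 0.0103]
tool_rot: [-0.0, 0.994, 0.112, -0.0]
contact_force: [-3.9, -0.6, 10.9]
gripper_width: 0.507
```

```bash
python3 st.py;python3 look.py b2 None "(230,230,340,340)"
```

```text
t 23.95 q [-1.1   0.66  0.66  2.11 -0.73  0.61 -1.27] eef [462.3 238.8  10.3] jaw -77.13 zax [-0.     0.001 -1.   ] F [-3.9 -0.6 10.9] g 0.507
side (230, 230, 340, 340) 5.273
```

View pics/b2_side.png

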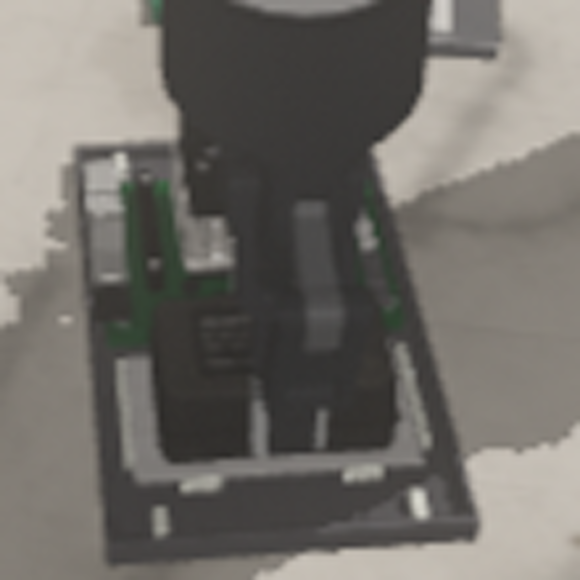

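>>> move_arm(increments="0.25 0 0 0.5 0 0 0;0.525 0 0 0 0 0 0;0.53 0 0 0 0 0 0;0.53 0 0 0 0 0 0;0.53 0 0 5 0 0 0;0.53 0 0 10 0 0 0;0.53 0 0 20 0 0 0;0.6 0 0 0 0 0 0")

```text
t: 25.0
eef_pos: [0.4633, 0.2393, 0.0465]
tool_rot: [-0.001, 0.994, 0.112, 0.001]
contact_force: [0.4, 0.3, 0.2]
gripper_width: 0.6
```

```bash
python3 st.py;python3 look.py b3 None "(230,230,340,340)"
```

```text
t 25.0 q [-1.15  0.61  0.73  2.1  -0.66  0.67 -1.32] eef [463.3 239.3  46.5] jaw -77.12 zax [ 0.002  0.002 -1.   ] F [0.4 0.3 0.2] g 0.6
side (230, 230, 340, 340) 5.273
```

View pics/b3_side.png

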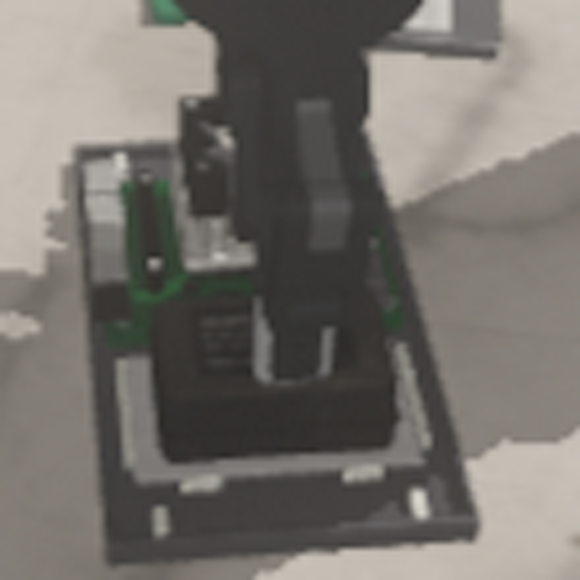

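```bash
python3 - <<'E'
from seg import *
for n in("top","side"):
    z=np.load(n+"0.npz");P=cloud(n,z["d"])*1000
    for lo,hi in((30,80),(57,80)):
        m=(abs(P[...,0]-452)<60)&(abs(P[...,1]+158)<110)&(P[...,2]>lo)&(P[...,2]<hi)
        print(n,m.sum(),rect(P[m]/1000),P[m][:,2].max().round(1),np.median(P[m][:,2]).round(1), np.percentile(P[m],[.5,1,2,98,99,99.5],axis=0).round(1)[:,:2].tolist())
E
```

```text
top 1149 (array([ 452.4, -157.2]), array([ 59.4, 158.8]), 0.1) 70.7 63.7 [[422.8, -233.7], [422.9, -233.5], [422.9, -232.8], [479.9, -79.7], [481.0, -78.0], [482.0, -77.9]]
top 1126 (array([ 452.4, -158.2]), array([ 59.4, 156.8]), 0.1) 70.7 63.7 [[422.8, -233.7], [422.9, -233.5], [422.9, -232.8], [479.9, -80.0], [481.5, -79.8], [482.0, -79.8]]
side 908 (array([ 451.9, -156.8]), array([163.9,  59.8]), 89.6) 71.8 64.5 [[422.2, -236.4], [422.5, -236.0], [423.4, -235.4], [481.1, -76.4], [481.6, -75.9], [481.9, -75.7]]
side 598 (array([ 451.9, -155.2]), array([160. ,  59.8]), 89.6) 71.8 65.2 [[422.1, -234.1], [422.4, -233.1], [422.7, -231.6], [480.9, -77.4], [481.4, -77.2], [481.8, -77.0]]
```

>>> move_arm(increments="0.8 0 0 45 0 0 0.1;1 0 -20 30 0 0 0.15;1 0 -50 0 0 0 0.16;1 0 -58 0 0 0 0.18;1 0 -58 0 0 0 0.18;1 -2 -58 0 0 0 0.18;1 -4 -58 0 0 0 0.18;1 -4 -58 0 0 0 0.18")

```text
t: 26.05
eef_pos: [0.4523, -0.1178, 0.1197]
tool_rot: [-0.0, 0.723, 0.691, 0.0]
contact_force: [1.5, -0.4, -0.2]
gripper_width: 0.998
```

```bash
python3 st.py
```

```text
t 26.05 q [-0.36  0.33  0.58  2.17 -0.28  0.71  0.36] eef [ 452.3 -117.8  119.7] jaw -2.63 zax [-0.  0. -1.] F [ 1.5 -0.4 -0.2] g 0.998
```

>>> move_arm(increments="1 0 -20 0 0 0 0.036;1 0 -16.5 0 0 0 0;1 0 0 -20 0 0 0;1 0 0 -20 0 0 0;1 0 0 0 0 0 0;1 0 0 0 0 0 0;1 0 0 0 0 0 0;1 0 0 0 0 0 0")

```text
t: 27.05
eef_pos: [0.4533, -0.1527, 0.0805]
tool_rot: [0.0, 0.713, 0.702, 0.0]
contact_force: [-0.1, 0.1, 0.1]
gripper_width: 0.998
```

```bash
python3 st.py; python3 look.py b4 "(225,190,345,260)" "(250,110,350,215)"
```

```text
t 27.05 q [-0.24  0.42  0.53  2.17 -0.35  0.63  0.53] eef [ 453.3 -152.7   80.5] jaw -0.89 zax [ 0.001  0.    -1.   ] F [-0.1  0.1  0.1] g 0.998
top (225, 190, 345, 260) 6.5
side (250, 110, 350, 215) 5.524
```

View pics/b4_side.png

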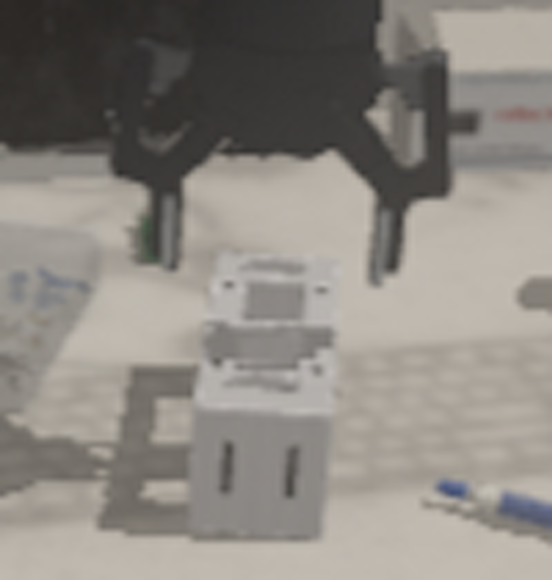

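>>> move_arm(increments="1 -1.1 -4.3 -5 0 0 0.0155;1 0 0 -15 0 0 0;1 0 0 -15 0 0 0;1 0 0 -10 0 0 0;1 0 0 0 0 0 0;0.6 0 0 0 0 0 0;0.55 0 0 0 0 0 0;0.55 0 0 0 0 0 0", newtons=40)

```text
t: 28.15
eef_pos: [0.4522, -0.1571, 0.0355]
tool_rot: [0.0, 0.707, 0.707, 0.0]
contact_force: [-0.5, 0.7, 5.3]
gripper_width: 0.694
```

```bash
python3 st.py; python3 look.py b5 None "(250,110,350,215)"
```

```text
t 28.15 q [-0.16  0.5   0.45  2.19 -0.43  0.54  0.61] eef [ 452.2 -157.1   35.5] jaw -0.02 zax [ 0.001 -0.    -1.   ] F [-0.5  0.7  5.3] g 0.694
side (250, 110, 350, 215) 5.524
```

View pics/b5_side.png

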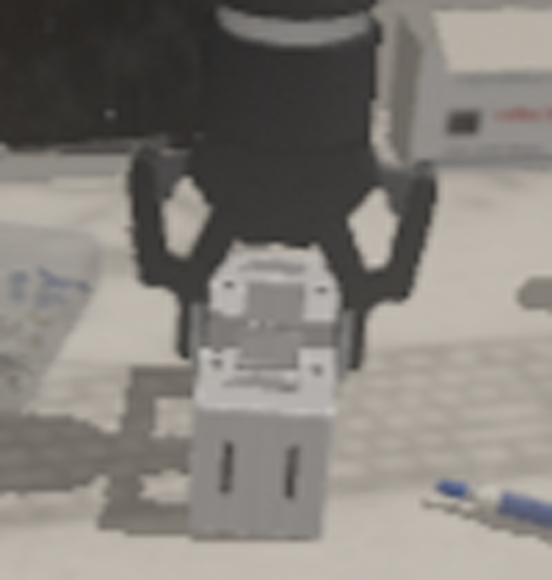

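>>> move_arm(increments="0.55 0 0 20 0 0 0;0.55 0 0 45 0 0 0;0.55 1 15 25 0 0 0;0.55 2 35 0 0 0 0.03;0.55 3 55 0 0 0 0.04;0.55 3 55 0 0 0 0.05;0.55 3 55 0 0 0 0.05;0.55 3 55 0 0 0 0.055")

```text
t: 29.2
eef_pos: [0.4665, 0.1148, 0.1251]
tool_rot: [0.0, 0.623, 0.783, 0.0]
contact_force: [-0.8, -0.3, -1.1]
gripper_width: 0.693
```

>>> move_arm(increments="0.55 2.2 50 0 0 0 0;0.55 2 41.3 0 0 0 0;0.55 0 0 -10 0 0 0;0.55 0 0 -10 0 0 0;0.55 0 0 0 0 0 0;0.55 0 0 0 0 0 0;0.55 0 0 0 0 0 0;0.55 0 0 0 0 0 0")

```text
t: 30.2
eef_pos: [0.4712, 0.2042, 0.1053]
tool_rot: [0.0, 0.623, 0.782, 0.0]
contact_force: [-0.0, -0.2, -1.3]
gripper_width: 0.693
```

```bash
python3 st.py; python3 look.py b6 "(95,180,215,270)" "(200,170,350,340)"
```

```text
t 30.2 q [-0.88  0.41  0.43  2.07 -0.25  0.71 -0.06] eef [471.2 204.2 105.3] jaw 12.86 zax [ 0.  0. -1.] F [-0.  -0.2 -1.3] g 0.693
top (95, 180, 215, 270) 6.444
side (200, 170, 350, 340) 3.412
```

View pics/b6_side.png

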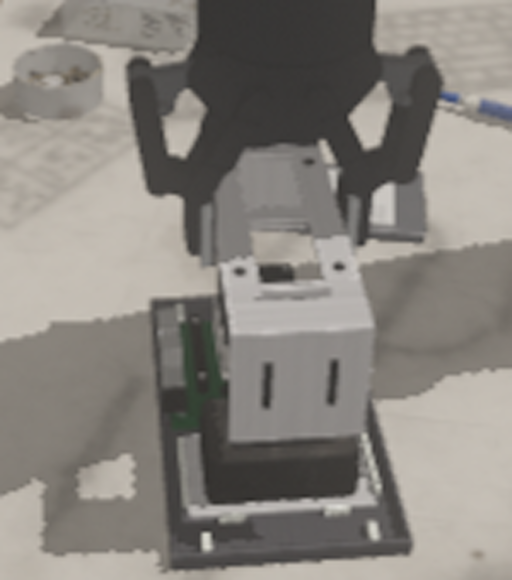

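View pics/b6_top.png

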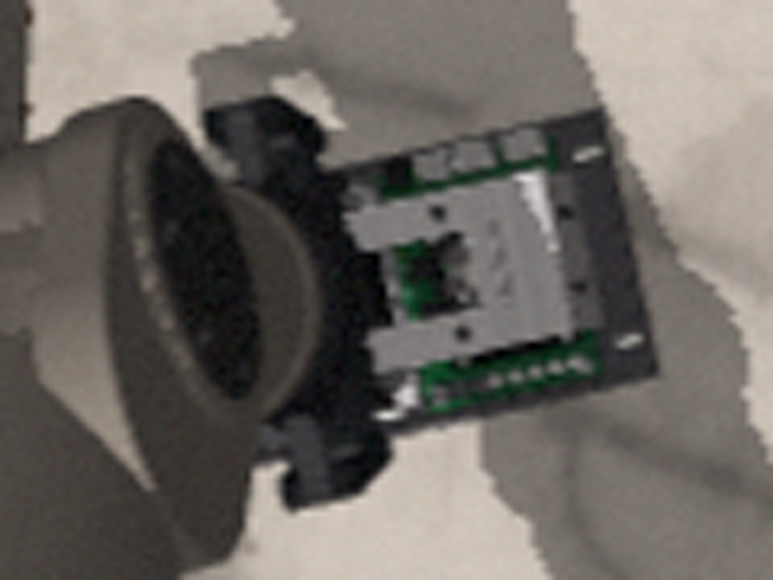

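```bash
python3 - <<'E'
from seg import *
zt=105.3-35.5
for n in("top","side"):
    z=np.load(f"b6_{n}.npz");P=cloud(n,z["d"]);B=base(P.reshape(-1,3));Z=P[...,2].ravel()*1000
    for lo,hi,yl,yh in((zt+58,zt+75,-100,-30),(zt+58,zt+75,30,100),(zt+5,zt+50,30,110)):
        m=(Z>lo)&(Z<hi)&(abs(B[:,0])<45)&(B[:,1]<yh)&(B[:,1]>yl);Q=B[m]
        if m.sum()>20: print(n,lo,yl,m.sum(),np.percentile(Q,[1,2,50,98,99],axis=0).round(1).tolist(),np.median(Z[m]).round(1), 'yaw rel', (cv2.minAreaRect(Q.astype(np.float32))[2]))
# rgb side: plate near top edge corners & bottom corners
b=(200,170,350,340);f=3.412
print('near top edge',base(plane("side",pix([(226,336),(373,320)],b,f),(zt+64)/1000)).round(1).tolist(),'foot bottom',base(plane("side",pix([(230,443),(358,436)],b,f),zt/1000)).round(1).tolist())
b=(95,180,215,270);f=6.444
print('top right edge',base(plane("top",pix([(545,168),(575,335)],b,f),(zt+64)/1000)).round(1).tolist())
p=np.load("b6_side.npz")["p"][:,:,::-1]; cv2.imwrite("pics/b6z.png",cv2.resize(p[245:305,255:315],None,fx=10,fy=10,interpolation=cv2.INTER_CUBIC))
p=np.load("b6_top.npz")["p"][:,:,::-1]; cv2.imwrite("pics/b6t.png",cv2.resize(p[195:245,145:200],None,fx=11,fy=11,interpolation=cv2.INTER_CUBIC))
E
```

```text
top 127.8 -100 462 [[-30.4, -79.0], [-29.9, -78.7], [-1.6, -59.7], [28.2, -31.6], [28.6, -31.2]] 133.3 yaw rel 89.78282928466797
side 127.8 -100 141 [[-30.3, -55.7], [-29.8, -55.5], [-15.2, -47.4], [18.7, -30.4], [19.0, -30.2]] 134.5 yaw rel 89.80192565917969
side 127.8 30 921 [[-29.2, 31.3], [-28.6, 32.4], [1.0, 63.4], [29.6, 79.6], [29.9, 79.9]] 134.4 yaw rel 0.3664429783821106
side 74.8 30 899 [[-29.0, 77.4], [-28.3, 77.5], [0.7, 78.9], [29.0, 80.4], [29.3, 80.5]] 98.2 yaw rel 89.51962280273438
near top edge [[31.4, 79.2], [-30.6, 74.9]] foot bottom [[28.6, 78.1], [-28.0, 78.9]]
top right edge [[28.5, -82.2], [-32.4, -80.1]]
```

View pics/b6z.png

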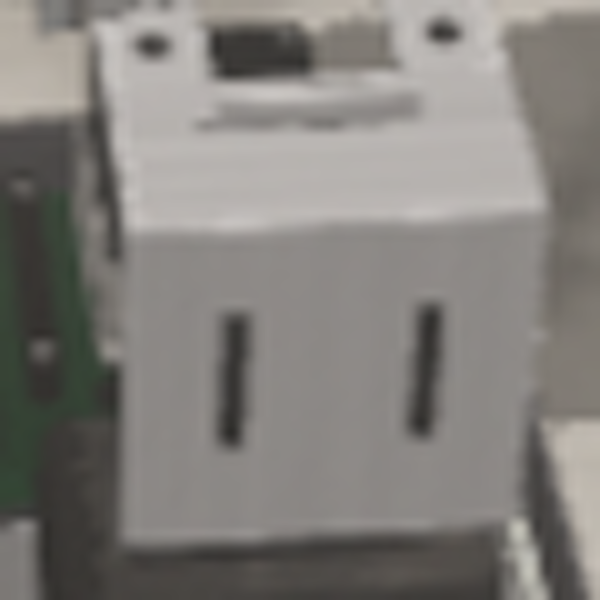

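View pics/b6t.png

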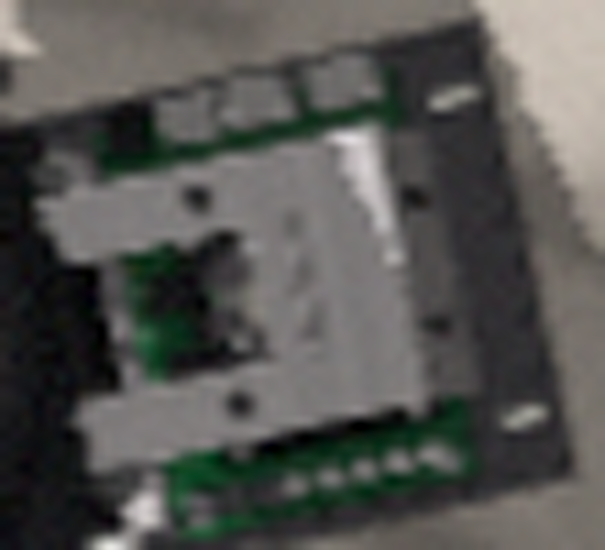

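>>> move_arm(increments="0.55 0.3 -0.2 -8 0 0 0;0.55 0 0 -10 0 0 0;0.55 0 0 -10 0 0 0;0.55 0 0 -10 0 0 0;0.55 0 0 -8 0 0 0;0.55 0 0 -4 0 0 0;0.55 0 0 0 0 0 0;0.55 0 0 0 0 0 0")

```text
t: 31.3
eef_pos: [0.4715, 0.2042, 0.0553]
tool_rot: [0.0, 0.623, 0.782, 0.0]
contact_force: [-0.2, -0.2, -1.7]
gripper_width: 0.69
```

```bash
python3 st.py; python3 look.py b7 "(145,185,205,245)" "(235,240,335,335)"
```

```text
t 31.3 q [-0.83  0.49  0.38  2.1  -0.31  0.61 -0.01] eef [471.5 204.2  55.3] jaw 12.88 zax [ 0.  0. -1.] F [-0.2 -0.2 -1.7] g 0.69
top (145, 185, 205, 245) 9.667
side (235, 240, 335, 335) 6.105
```

View pics/b7_side.png

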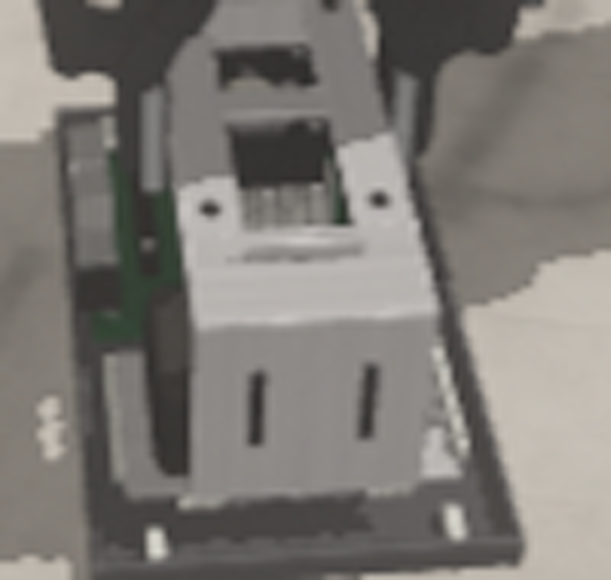

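View pics/b7_top.png

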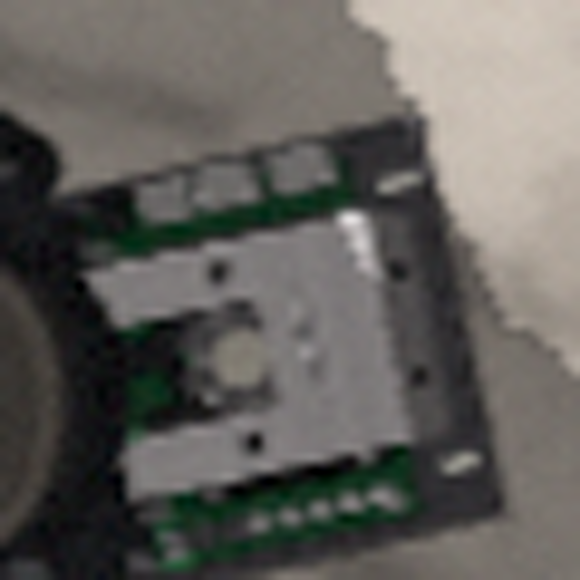

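>>> move_arm(increments="0.55 0 0 -6 0 0 0;0.55 0 0 -4 0 0 0;0.55 0 0 -2.5 0 0 0;0.55 0 0 -1.5 0 0 0;0.55 0 0 -1 0 0 0;0.55 0 0 -0.7 0 0 0;0.55 0 0 0 0 0 0;0.55 0 0 0 0 0 0")

```text
t: 32.4
eef_pos: [0.4713, 0.2042, 0.0394]
tool_rot: [-0.0, 0.623, 0.782, 0.0]
contact_force: [-0.4, 1.2, -2.2]
gripper_width: 0.69
```

```bash
python3 st.py
```

```text
t 32.4 q [-0.82  0.52  0.36  2.1  -0.33  0.57  0.  ] eef [471.3 204.2  39.4] jaw 12.89 zax [ 0.  0. -1.] F [-0.4  1.2 -2.2] g 0.69
```

>>> move_arm(increments="0.55 0 0 -0.6 0 0 0;0.55 0 0 -0.5 0 0 0;0.55 0 0 -0.3 0 0 0;0.55 0 0 0 0 0 0;0.55 0 0 0 0 0 0;0.55 0 0 0 0 0 0;0.55 0 0 0 0 0 0;0.55 0 0 0 0 0 0")

```text
t: 33.4
eef_pos: [0.4713, 0.2043, 0.0385]
tool_rot: [-0.0, 0.623, 0.782, 0.0]
contact_force: [-2.6, 0.2, 8.0]
gripper_width: 0.696
```

```bash
python3 st.py; python3 look.py b8 "(145,185,205,245)" "(235,240,335,335)"
```

```text
t 33.4 q [-0.82  0.52  0.36  2.1  -0.33  0.57  0.  ] eef [471.3 204.3  38.5] jaw 12.89 zax [-0.     0.001 -1.   ] F [-2.6  0.2  8. ] g 0.696
top (145, 185, 205, 245) 9.667
side (235, 240, 335, 335) 6.105
```

View pics/b8_side.png

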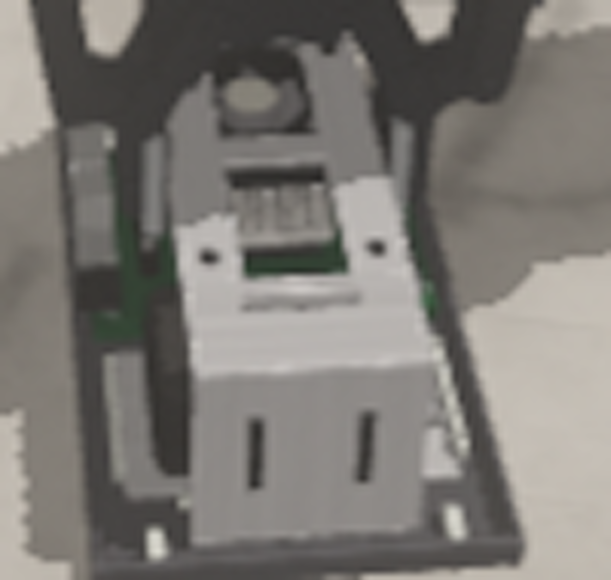

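View pics/b8_top.png

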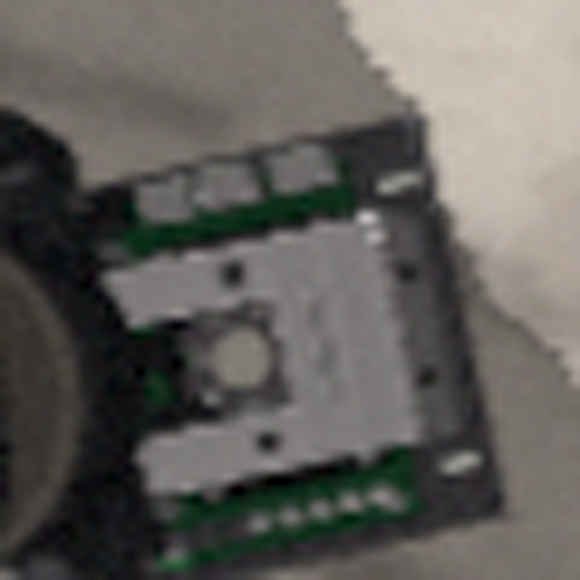

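>>> move_arm(increments="0.55 0 0 0.6 0 0 0;0.75 0 0 0 0 0 0;0.8 0 0 0 0 0 0;0.8 0 0 20 0 0 0;0.9 0 0 45 0 0 0;1 -2 -30 15 0 0 0.17;1 -5 -50 0 0 0 0.18;1 -6 -50 0 0 0 0.18")

```text
t: 34.5
eef_pos: [0.4584, 0.0729, 0.1189]
tool_rot: [0.001, 0.394, 0.919, 0.0]
contact_force: [0.4, -0.8, 1.0]
gripper_width: 1.003
```

```bash
python3 st.py; python3 look.py b9 "(95,180,215,270)" "(235,225,335,335)"; python3 - <<'E'
from seg import *
for n in("top","side"):
    z=np.load(f"b9_{n}.npz");P=cloud(n,z["d"]);B=base(P.reshape(-1,3));Z=P[...,2].ravel()*1000
    m=(Z>60)&(Z<72)&(abs(B[:,0])<45)&(abs(B[:,1])<100);Q=B[m]
    A=np.c_[Q,np.ones(len(Q))];k=np.linalg.lstsq(A,Z[m],rcond=None)[0]
    print(n,m.sum(),np.percentile(Q,[1,2,98,99],axis=0).round(1).tolist(),np.median(Z[m]).round(1),cv2.minAreaRect(Q.astype(np.float32)),'tilt',k)
for n in("top","side"):
    z=np.load(n+"0.npz");P=cloud(n,z["d"])*1000
    m=(abs(P[...,0]-437)<65)&(abs(P[...,1]-12)<50)&(P[...,2]>4.5)
    n2,lab,st,ce=cv2.connectedComponentsWithStats(cv2.morphologyEx(m.astype(np.uint8),cv2.MORPH_OPEN,np.ones((3,3))))
    i=1+st[1:,4].argmax(); print(n,rect(P[lab==i]/1000))
E
```

```text
t 34.5 q [-0.59  0.3   0.35  2.17 -0.16  0.7   0.63] eef [458.4  72.9 118.9] jaw 43.63 zax [ 0.001  0.    -1.   ] F [ 0.4 -0.8  1. ] g 1.003
top (95, 180, 215, 270) 6.444
side (235, 225, 335, 335) 5.273
top 428 [[-29.1, -53.7], [-28.4, -50.7], [29.1, 77.7], [29.4, 78.6]] 66.6 ((-0.019052505493164062, 9.044422149658203), (140.12086486816406, 59.83268356323242), 89.9905014038086) tilt [-4.62678476e-03  5.34627317e-04  6.66456601e+01]
side 1898 [[-29.4, -76.7], [-28.9, -74.1], [29.6, 79.4], [30.0, 79.8]] 67.8 ((0.000179290771484375, 0.49755859375), (160.80374145507812, 60.059635162353516), 89.68714904785156) tilt [-3.80665822e-03 -8.20984132e-03  6.76914980e+01]
top (array([435.8,  12.4]), array([96.4, 68.2]), 0.4)
side (array([436. ,  13.6]), array([100.9,  74. ]), 0.1)
```

View pics/b9_side.png

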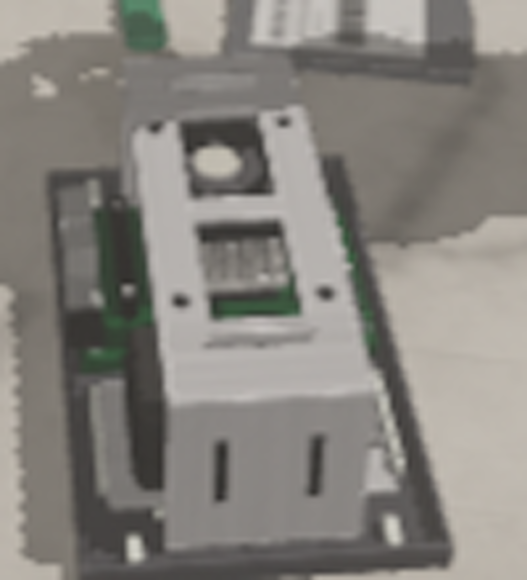

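View pics/b9_top.png

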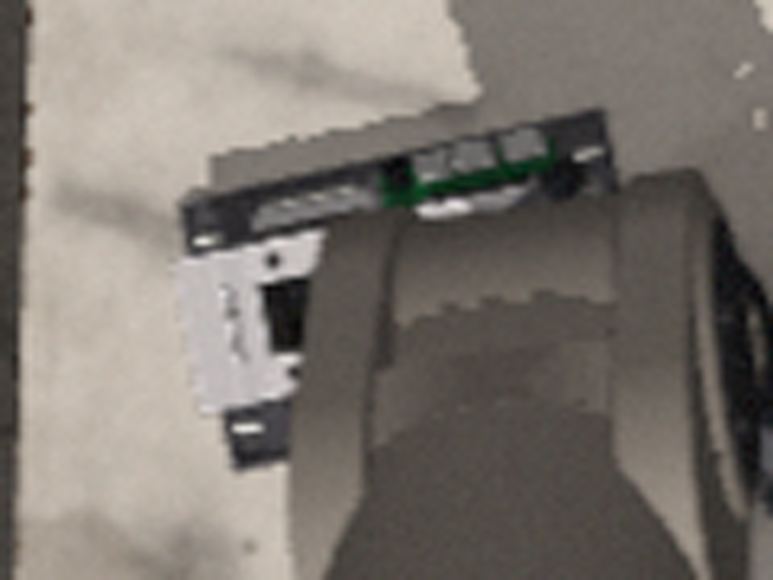

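>>> move_arm(increments="1 -7 -20 0 0 0 0.164;1 -7 -20 0 0 0 0.164;1 -7.9 -20.7 -10 0 0 0.164;1 0 0 -20 0 0 0.164;1 0 0 -25 0 0 0.164;1 0 0 -25 0 0 0;1 0 0 0 0 0 0;1 0 0 0 0 0 0")

```text
t: 35.6
eef_pos: [0.4368, 0.0135, 0.039]
tool_rot: [0.0, -0.002, 1.0, -0.0]
contact_force: [-0.8, 0.0, -0.0]
gripper_width: 0.997
```

```bash
python3 st.py; python3 look.py c1 None "(220,140,350,250)"
```

```text
t 35.6 q [-0.3   0.41  0.15  2.26 -0.13  0.48  1.53] eef [436.8  13.5  39. ] jaw 90.2 zax [ 0. -0. -1.] F [-0.8  0.  -0. ] g 0.997
side (220, 140, 350, 250) 5.273
```

View pics/c1_side.png

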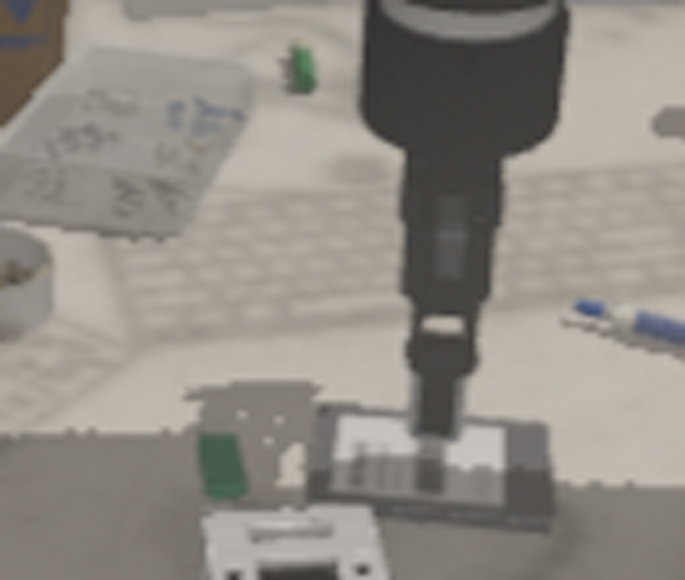

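>>> move_arm(increments="1 -0.3 -1.2 -15 0 0 0;1 0 0 -15 0 0 0;1 0 0 -8 0 0 0;1 0 0 -5 0 0 0;1 0 0 -1 0 0 0;1 0 0 0 0 0 0;1 0 0 0 0 0 0;1 0 0 0 0 0 0", newtons=25)

```text
t: 36.65
eef_pos: [0.4363, 0.0122, -0.0053]
tool_rot: [0.0, -0.002, 1.0, 0.0]
contact_force: [0.2, -0.3, -0.0]
gripper_width: 1.005
```

```bash
python3 st.py
```

```text
t 36.65 q [-0.27  0.51  0.12  2.28 -0.16  0.37  1.56] eef [436.3  12.2  -5.3] jaw 90.23 zax [ 0.001  0.    -1.   ] F [ 0.2 -0.3 -0. ] g 1.005
```

>>> move_arm(increments="0.88 0 0 0 0 0 0;0.8 0 0 0 0 0 0;0.7 0 0 0 0 0 0;0.7 0 0 0 0 0 0;0.7 0 0 0 0 0 0;0.7 0 0 0 0 0 0;0.7 0 0 0 0 0 0;0.7 0 0 0 0 0 0", newtons=25)

```text
t: 37.65
eef_pos: [0.4362, 0.0122, -0.0051]
tool_rot: [0.0, -0.002, 1.0, 0.0]
contact_force: [-0.9, 0.1, 7.5]
gripper_width: 0.805
```

```bash
python3 st.py; python3 look.py c2 None "(250,180,340,250)"
```

```text
t 37.65 q [-0.27  0.51  0.12  2.28 -0.16  0.37  1.56] eef [436.2  12.2  -5.1] jaw 90.22 zax [ 0.  0. -1.] F [-0.9  0.1  7.5] g 0.805
side (250, 180, 340, 250) 8.286
```

View pics/c2_side.png

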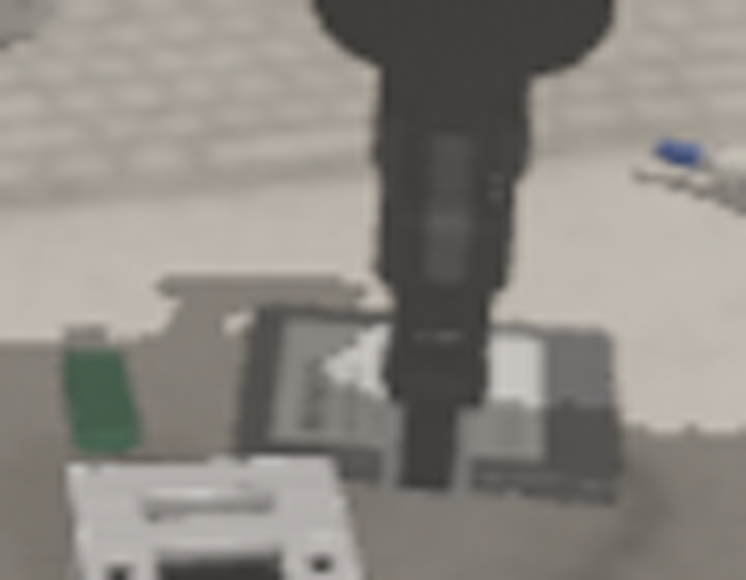

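>>> move_arm(increments="0.7 0 0 15 0 0 0;0.7 0 0 40 0 0 0;0.7 0 0 45 0 0 -0.1;0.7 5 25 5 0 0 -0.17;0.7 7 40 0 0 0 -0.18;0.7 7 40 0 0 0 -0.18;0.7 7 40 0 0 0 -0.18;0.7 7 40 0 0 0 -0.18", newtons=30)

```text
t: 38.7
eef_pos: [0.4691, 0.1985, 0.1004]
tool_rot: [-0.0, 0.476, 0.879, 0.0]
contact_force: [-0.3, -0.7, -0.6]
gripper_width: 0.795
```

>>> move_arm(increments="0.7 2.1 7.3 0 0 0 -0.18;0.7 0 0 0 0 0 -0.179;0.7 0 0 -10 0 0 0;0.7 0 0 0 0 0 0;0.7 0 0 0 0 0 0;0.7 0 0 0 0 0 0;0.7 0 0 0 0 0 0;0.7 0 0 0 0 0 0")

```text
t: 39.7
eef_pos: [0.4713, 0.2045, 0.0896]
tool_rot: [0.0, 0.623, 0.782, 0.0]
contact_force: [-0.0, 0.3, -0.8]
gripper_width: 0.797
```

```bash
python3 st.py; python3 look.py c3 "(95,180,215,270)" "(225,200,335,335)"; python3 - <<'E'
from seg import *
for n in("top","side"):
    z=np.load(f"c3_{n}.npz");P=cloud(n,z["d"]);B=base(P.reshape(-1,3));Z=P[...,2].ravel()*1000
    m=(Z>86)&(Z<108)&(abs(B[:,0])<38)&(abs(B[:,1])<80)&(abs(B[:,1])>20);Q=B[m]
    print(n,m.sum(),np.percentile(Q,[1,2,98,99],axis=0).round(1).tolist(),np.median(Z[m]).round(1),cv2.minAreaRect(Q.astype(np.float32)))
E
```

```text
t 39.7 q [-0.9   0.44  0.46  2.08 -0.31  0.68 -0.01] eef [471.3 204.5  89.6] jaw 12.95 zax [ 0.  0. -1.] F [-0.   0.3 -0.8] g 0.797
top (95, 180, 215, 270) 6.444
side (225, 200, 335, 335) 4.296
top 383 [[-34.4, -50.5], [-33.7, -50.3], [32.7, -20.7], [33.4, -20.4]] 101.1 ((-0.502349853515625, -35.30133056640625), (30.59288787841797, 68.89567565917969), 89.9966812133789)
side 1132 [[-33.9, -49.1], [-33.4, -47.9], [33.2, 50.8], [34.2, 51.1]] 102.3 ((-0.10169601440429688, 0.9747085571289062), (103.62397003173828, 69.59380340576172), 89.8447036743164)
```

View pics/c3_side.png

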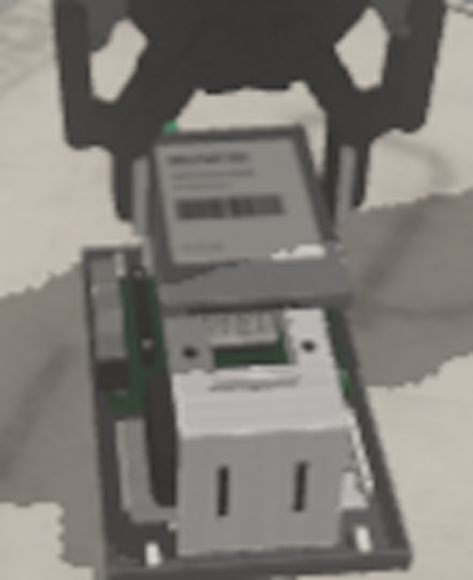

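View pics/c3_top.png

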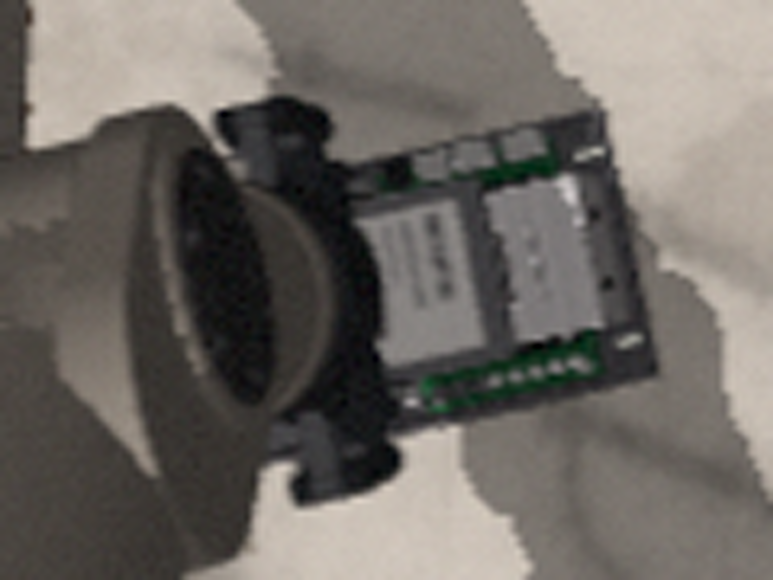

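>>> move_arm(increments="0.7 0.2 0 -9 0 0 0;0.7 0 0 -8 0 0 0;0.7 0 0 -5 0 0 0;0.7 0 0 -3 0 0 0;0.7 0 0 -1.5 0 0 0;0.7 0 0 -0.6 0 0 0;0.7 0 0 0 0 0 0;0.7 0 0 0 0 0 0")

```text
t: 40.8
eef_pos: [0.4715, 0.2045, 0.0625]
tool_rot: [0.0, 0.623, 0.782, 0.0]
contact_force: [-0.9, -0.5, -0.4]
gripper_width: 0.796
```

```bash
python3 st.py
```

```text
t 40.8 q [-0.88  0.49  0.43  2.1  -0.34  0.63  0.02] eef [471.5 204.5  62.5] jaw 12.94 zax [ 0.  0. -1.] F [-0.9 -0.5 -0.4] g 0.796
```

>>> move_arm(increments="0.7 0 0 -0.4 0 0 0;0.7 0 0 -0.4 0 0 0;0.7 0 0 -0.3 0 0 0;0.7 0 0 0 0 0 0;0.7 0 0 0 0 0 0;0.7 0 0 0 0 0 0;0.7 0 0 0 0 0 0;0.7 0 0 0 0 0 0")

```text
t: 41.8
eef_pos: [0.4715, 0.2046, 0.0621]
tool_rot: [-0.0, 0.623, 0.782, 0.0]
contact_force: [-3.3, -0.7, 10.1]
gripper_width: 0.801
```

```bash
python3 st.py; python3 look.py c4 None "(225,200,335,335)"
```

```text
t 41.8 q [-0.87  0.49  0.43  2.1  -0.34  0.63  0.02] eef [471.5 204.6  62.1] jaw 12.93 zax [ 0.     0.001 -1.   ] F [-3.3 -0.7 10.1] g 0.801
side (225, 200, 335, 335) 4.296
```

View pics/c4_side.png

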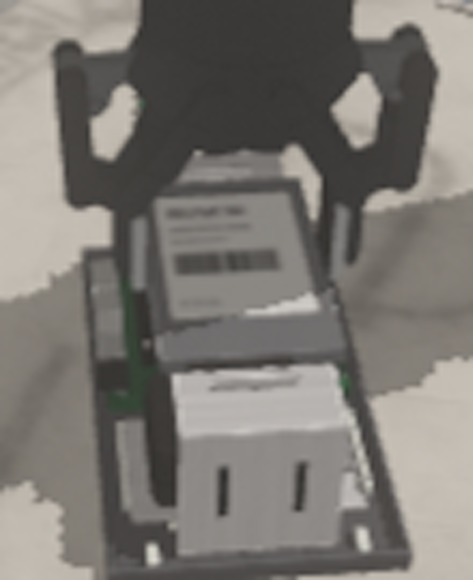

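>>> move_arm(increments="0.7 0 0 0.6 0 0 0;0.85 0 0 0 0 0 0;0.9 0 0 0 0 0 0;0.92 0 0 0 0 0 0;0.92 0 0 25 0 0 0;1 0 0 50 0 0 0;1 -2 -55 10 0 0 0;1 -3 -58 0 0 0 0")

```text
t: 42.85
eef_pos: [0.4673, 0.0911, 0.1481]
tool_rot: [0.001, 0.622, 0.783, 0.001]
contact_force: [1.0, -0.3, -0.7]
gripper_width: 1.003
```

>>> move_arm(increments="1 -3 -58 0 0 0 0;1 -2 -58 0 0 0 0;1 0 -50 0 0 0 0;1 0 0 0 0 0 0;1 0 0 0 0 0 0;1 0 0 0 0 0 0;1 0 0 0 0 0 0;1 0 0 0 0 0 0")

```text
t: 43.85
eef_pos: [0.4614, -0.0738, 0.1469]
tool_rot: [-0.0, 0.622, 0.783, -0.0]
contact_force: [1.0, -0.4, 0.6]
gripper_width: 0.999
```

```bash
python3 st.py; python3 look.py d1 "(95,180,215,270)" "(225,210,335,335)"; python3 - <<'E'
from seg import *
for n in("top","side"):
    z=np.load(f"d1_{n}.npz");P=cloud(n,z["d"]);B=base(P.reshape(-1,3));Z=P[...,2].ravel()*1000
    for nm,lo,hi,yr in(('ssd',70.5,79,58),):
        m=(Z>lo)&(Z<hi)&(abs(B[:,0])<45)&(abs(B[:,1])<57);Q=B[m];A=np.c_[Q,np.ones(len(Q))]
        print(n,nm,m.sum(),np.percentile(Q,[1,2,98,99],axis=0).round(1).tolist(),np.median(Z[m]).round(1),cv2.minAreaRect(Q.astype(np.float32)),np.linalg.lstsq(A,Z[m],rcond=None)[0].round(4))
    m=(Z>60)&(Z<69.5)&(abs(B[:,0])<45)&(abs(B[:,1])<100)&(abs(B[:,1])>56);Q=B[m];print('bridge',np.percentile(Q,[1,2,98,99],axis=0).round(1).tolist(),cv2.minAreaRect(Q.astype(np.float32)))
    m=(abs(P[...,0]-.66)<.06)&(abs(P[...,1]+.087)<.06)&(P[...,2]>.02);print('tin',rect(P[m]))
    z0=np.load(n+"0.npz");P=cloud(n,z0["d"]);m=(abs(P[...,0]-.66)<.06)&(abs(P[...,1]+.087)<.06)&(P[...,2]>.02);print('tin0',rect(P[m]))
E
```

```text
t 43.85 q [-0.5   0.28  0.62  2.15 -0.23  0.77  0.5 ] eef [461.4 -73.8 146.9] jaw 13.02 zax [-0.  0. -1.] F [ 1.  -0.4  0.6] g 0.999
top (95, 180, 215, 270) 6.444
side (225, 210, 335, 335) 4.64
top ssd 1124 [[-34.1, -49.7], [-33.4, -48.7], [33.0, 48.0], [33.9, 49.3]] 73.7 ((-0.10587692260742188, 2.1341400146484375), (107.68838500976562, 69.48865509033203), 89.95401763916016) [1.60000e-03 1.00000e-04 7.38119e+01]
bridge [[-29.9, -79.0], [-29.4, -78.9], [28.7, 77.9], [29.0, 78.3]] ((-0.2629985809326172, 0.19028472900390625), (159.09950256347656, 60.00180435180664), 89.64580535888672)
tin (array([663.1, -94. ]), array([ 84.7, 123.1]), 14.2)
tin0 (array([663.4, -94.1]), array([ 84.9, 123.6]), 14.3)
side ssd 1791 [[-33.6, -48.4], [-32.9, -47.1], [33.9, 50.5], [34.7, 50.9]] 75.0 ((0.14029312133789062, 0.5198020935058594), (69.58619689941406, 102.83039093017578), 0.03792282193899155) [-8.00000e-04 -7.80000e-03  7.49384e+01]
bridge [[-29.2, -77.2], [-28.8, -76.1], [29.5, 79.7], [30.1, 79.8]] ((-0.1481170654296875, 0.5400238037109375), (160.03759765625, 60.10443878173828), 89.62617492675781)
tin (array([ 664.8, -109.9]), array([ 65.7, 117.9]), 30.3)
tin0 (array([ 664.9, -108.9]), array([ 64.2, 119.3]), 31.4)
```

View pics/d1_side.png

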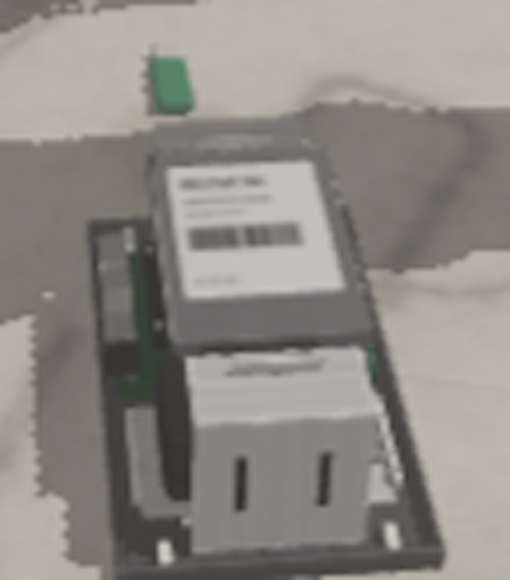

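View pics/d1_top.png

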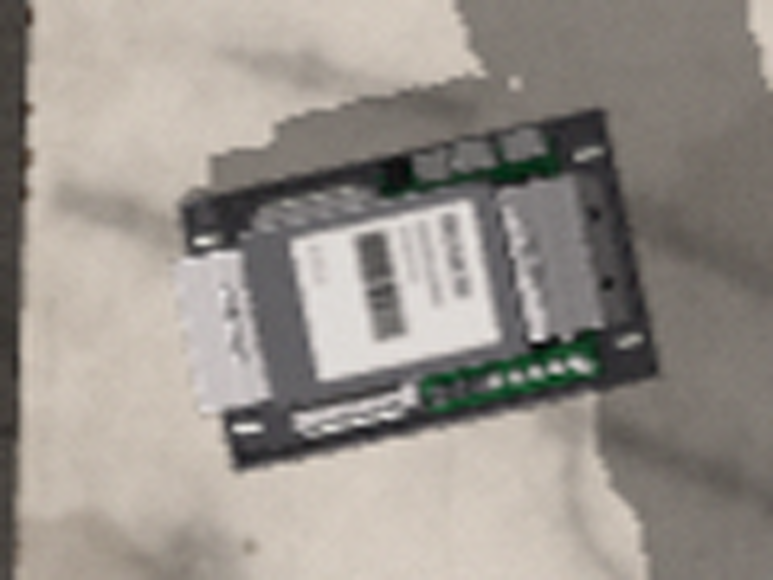

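```bash
python3 -c "
from station import bot
print(bot.hand_in()); print(bot.get_obs()['t'])"
```

```text
the job is handed in; nothing more can be done
None
the job is handed in; nothing more can be done
```

I placed all five parts in the order asked: heatsink, fan, power brick, bridge, drive. I handed the job in at about 44 s of the 122 s limit, with the gripper open and clear of everything. No verdict was reported. The highest wrist force I saw at the end of any move was about 19 N.

Final positions, from depth points and touch heights, relative to where each part should sit:

| Part | Result |
|---|---|
| Heatsink | Within about 1 mm of the lid centre, square, and evenly spaced between the bars |
| Fan | Within about 1 mm of the heatsink centre; fan top about 56 mm above the bench against 57 mm expected |
| Power brick | Touched down at floor height, about 0–1 mm from the bay centre by arm pose and earlier views |
| Bridge | Within about 0.5 mm of centre, turned less than 0.4°, plate level, feet inside the stops |
| Drive | Flat between the tabs, within about 0.5 mm of centre in the side view, square to within 0.1° |
| Tin | Unmoved; readings before and after agree to about 1 mm |

- **Disagreements:** Colour edges in the top view differed from the depth points by 2–4 mm on the heatsink, fan and brick. A side-view comparison also put the heatsink about 2 mm right of the lid centre. I went with the depth points, which matched between both cameras to 1–2 mm. The drive's outline from the top depth image also came out about 2 mm off centre lengthwise, but its side-view outline and its extents did not.
- **Not rechecked:** I did not measure the brick again after releasing it. The pictures taken afterwards show it still lying in the bay.
- **Slip:** I overshot about 54 mm while carrying the fan in and corrected it before lowering; nothing was touched.

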